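# Check a depositor outlet bore with a go / no-go plug gauge

## Robot

A 7-joint arm with a two-finger parallel gripper is mounted at the origin on the work surface. World frame = base frame: x ahead of the robot, y to its left, z up, the work surface at z = 0. Lengths are in m, angles in rad, forces in N, time in s.
With the tool pointing down it reaches from about 0.4 to 0.875 m from the base axis. Payload 6.5 kg.
Tool frame: the origin (TCP) lies midway between the tips of the shut fingers; the grasp point (between the pads) lies 19 mm behind it; x points along the fingers, y is the direction in which the jaws open and shut, and the axes are right-handed (so a half turn about x gives the same grasp; the last joint's range is limited). The gripper opens to 85 mm and grips with 20 to 120 N. Pads are 22 mm wide; open, the fingers measure 114 mm over their backs; the gripper's body (76 mm by 85 mm) begins 54 mm behind the grasp point. The pads swing forward as they close: fully open they stand 13 mm farther back than shut.
Start: joints at [1.048, 0.536, -0.004, 1.538, 0.003, 1.067, -0.071], TCP at [0.287, -0.583, 0.231] pointing down, gripper open.
Joint ranges: [-2.7, 2.7], [-0.37, 2.16], [-1.27, 1.26], [0.24, 2.4], [-1.31, 4.45], [0.19, 1.91], [-2.76, 2.76]. Speed limits (rad/s): [2.39, 2.39, 3.14, 3.14, 3.14, 3.14, 3.14].

## Interface

Orientations are given as a unit quaternion [x, y, z, w].
In Python, from cell import ctrl, vision, ticket gives the robot as it stands.
- The arm moves only by the shell command python3 -m pendant 'ROWS' [FORCE]. ROWS is JSON, a list of rows, each an object with "travel": the shift along the tool's x, y, z in units of 30 mm (1.0 is 30 mm), a list of three; "yaw": the turn about the tool's x in rad; "hand": the finger opening in mm, from 0 to 85.4. In form: [{"travel": [tx, ty, tz], "yaw": yaw, "hand": hand}, ...]. A call has exactly 5 rows; each row is the pose to reach, as a shift and turn from the pose commanded when the call began, along the tool's axes at that moment; what a row does not reach only later rows make up. A row lasts 1/10 s, in which the tool goes at most 50 mm and 8.59 degrees, less where a joint would pass 70% of its speed; a pose out of reach is approached as far as the arm can. A call with a gripper value outside its range is refused whole. The fingers move at their own pace and stop on an object; FORCE is the grip in N (left out, the last holds). Time passes only in rows, so rows that repeat a pose let the fingers close, or fill a call up. It gives the time, the measured TCP pose, the force and the opening at its end, in the units of the state.
- ctrl.observe(): the state, without advancing time (a new reading comes with each control period).
- vision.snapshot(name): name is "scene" or "top"; returns (picture, depth): 480x640x3 uint8, red, green, blue; 480x640 float32, m along the optical axis (not along the pixel's ray), 0 where there is no reading.
- vision.camera_info(name): a dict with "fovy" (degrees; the focal length in pixels is half the picture's height over the tangent of half this angle, whatever the lens; pixels are square), "cx", "cy" (the principal point, pixels), "k1" (the pictures are not rectified: a ray, as slopes to the right and down, at radius r is drawn at 1 + k1 r^2 times it, then the intrinsics apply), "R" (3x3) and "t" (3): a world point X has camera coordinates R X + t. Camera axes: x right, y down, z forward; pixel columns grow to the right and rows downward; lengths in m; the calibration is good to about 2 mm. A picture is of the moment at which its call begins. camera_info takes no time and is no camera call.
- ticket.job_done(): hands the job in, once; it reports no verdict.
The state is a dict: "t": time; "joint_positions": joint angles; "joint_vel": joint speeds; "joint_efforts": joint torques, N m; "tool_pos": TCP position; "ee_rot": TCP orientation; "contact_force": force on the tool from outside, world axes, zero at the start; "ft_torque": the same for the moment, N m; "gripper_width": finger opening in m.
Only numpy, scipy, OpenCV 4.12 (cv2) and the standard library are available. Lean on these libraries where they do the work, as an engineer would, in place of code of your own. Each camera call takes 0.05 s, during which the arm holds its last target. There are 200 camera calls.

## Task

Check the bore of the outlet block with the double-ended plug gauge, from the side that faces the robot: push the long go end fully home until its collar bears on the block face with a light push of about 9 N, keep that push steady for a second, and draw it out. Then turn the gauge round and press the short, thicker no-go end squarely against the same bore mouth with the same steady 9 N for a second to confirm that it will not enter. Work gently (never more than 20 N between gauge and block), then lay the gauge back in its stand, either way round, let go, and leave everything else where it is.

Things in the scene. Friction and masses are not known exactly. Their poses are not given: they have to be found in the camera images.
- gauge_center (a point): Centre of the loose double-ended steel plug gauge, 140 mm long overall; x points along it towards the go end. About this point is a dark square handle, 80 mm long, 24 x 24 mm, flat-sided: grip it here from above. Each handle end has a round collar, 34 mm in diameter, 5 mm thick (its outer face 45 mm from the centre). It starts lying level in its stand.
- go_shoulder (a point): Point on the gauge axis in the outer face of the go end's collar, 45 mm from the gauge centre; x as the gauge.
- go_tip (a point): Point on the gauge axis at the nose of the go end, 77 mm from the gauge centre; x as the gauge. The go end is a round plug 24 mm in diameter, 32 mm long beyond its collar, with a 2 mm chamfered nose.
- nogo_tip (a point): Point on the gauge axis at the flat face of the no-go end, 63 mm from the gauge centre on the -x side; x as the gauge. The no-go end is a round plug 30 mm in diameter, 18 mm long beyond its collar.
- gauge: The plug gauge itself, 0.26 to 0.44 kg; origin at the gauge centre, axes as gauge_center.
- bore (a point): Centre of the bore's mouth in the block's flat front face, 55 mm above the worktop. x points level along the bore, into the block; z is up. The bore is 25 mm in diameter with a 1 mm chamfer, 45 mm long, open right through (its far end shows in the back face).
- block: Fixed, rigid aluminium outlet block of a cream depositor, 45 mm deep (x, along the bore), 100 mm wide, 85 mm high (30 mm above the bore axis); feet 10 mm high reach 75 mm either side. Origin under its centre. The front, with the bore mouth, is its -x face, turned roughly to the robot's end of the table.
- stand_seat (a point): Where the gauge's centre lies when seated: 46 mm above the worktop, midway between the saddles; x along the lying gauge, z up. The 24 mm handle lies in two notches 30 mm wide, floors 34 mm and wall tops 44 mm above the worktop; 54 mm of handle is free between them, and the collars hang outside with 4 mm end play each way.
- stand: Fixed white plastic gauge stand: base plate 110 (x) x 75 mm, 8 mm thick, with two notched saddles, each 9 mm thick and 56 mm wide, centred 31.5 mm either side of its middle along x. Origin under its centre.
- nozzle_a: Bystander: loose steel piping nozzle, upright cone 42 mm wide, 48 mm high; origin under its centre.
- nozzle_b: Bystander: loose steel piping nozzle, upright cone 38 mm wide, 46 mm high; origin under its centre.
- seal_collar: Bystander: loose steel ring 48 mm wide, 14 mm high; origin under its centre.
- cup: Bystander: steel cup 80 mm wide, 85 mm high; origin under its centre.
- jar: Bystander: amber glass jar 70 mm wide, 100 mm high; origin under its centre.
- spatula: Bystander: spatula lying on the worktop to the left.
- bowl: Bystander: steel bowl 150 mm wide, 60 mm high, to the right; origin under its centre.
Mind the look-alikes: they are no part of the job. What is shaped like the block but purple or yellow is not meant.

How it is judged:
By the outcome, as a careful person would: the job done as asked, in the order asked, and still so for the second after the job is handed in, with the robot touching nothing.
It also fails if it takes over 72 s, if anything falls off the work surface, if the arm or the gripper's body presses on something with over 40 N, if the wrist force passes 120 N, or if a joint passes its speed limit or range.

## Working session

There is one attempt and no reset: what is moved stays moved. The work goes in short steps, Python scripts to look and compute and a shell command to move; the robot and the scene stay as the last step left them, time stands still between calls to the robot, and variables do not carry over. Pictures are saved under pics/ and viewed, about 8 in all and at most 12, crops included, and the job is handed in when it is done.

```bash
ls; mkdir -p pics; python3 - <<'E'
from cell import ctrl, vision
import cv2,numpy as np
for n in("scene","top"):
    p,d=vision.snapshot(n); cv2.imwrite(f"pics/{n}0.png",p[:,:,::-1]); np.savez(f"{n}0.npz",p=p,d=d)
    print(n,vision.camera_info(n), (d>0).mean())
print(ctrl.observe())
E
```

```text
pics
scene {'fovy': 57.1108977030363, 'cx': 313.1713490681247, 'cy': 247.02312599410604, 'k1': -0.07487070909588685, 'R': array([[-0.49684139,  0.86782168, -0.00584565],
       [ 0.73488807,  0.41713287, -0.53473329],
       [-0.46161473, -0.26997353, -0.84500067]]), 't': array([ 0.18798428, -0.38440782,  1.4200224 ])} 0.9959928385416666
top {'fovy': 51.32444608736777, 'cx': 317.0003933477817, 'cy': 237.6021658715572, 'k1': -0.044068453010954876, 'R': array([[ 0.01697835, -0.99981913, -0.0085698 ],
       [-0.99674169, -0.01624891, -0.07900617],
       [ 0.07885263,  0.00988327, -0.99683729]]), 't': array([0.07836846, 0.529949  , 1.19316251])} 0.9961165364583333
{'t': 0.1, 'joint_positions': array([ 1.04779164,  0.53710401, -0.00442767,  1.53877754,  0.00259851,
        1.06732146, -0.07119723]), 'joint_vel': array([ 0.00212472, -0.00210882,  0.00045096, -0.00343885,  0.00093151,
        0.00041719, -0.00053398]), 'joint_efforts': array([ 2.14640830e-03, -5.84565496e+01,  1.05131473e+00, -2.59778774e+01,
        1.25670206e-02,  4.55167290e-03, -2.49613561e-05]), 'tool_pos': array([ 0.28642857, -0.58284161,  0.23049074]), 'ee_rot': array([-0.68856703, -0.16066754,  0.68890778, -0.15958525]), 'contact_force': array([ 0.49451751, -0.5896838 ,  0.0174789 ]), 'ft_torque': array([-0.0301917 , -0.02452374,  0.0592158 ]), 'gripper_width': 0.08534980559058493}
```

View pics/scene0.png

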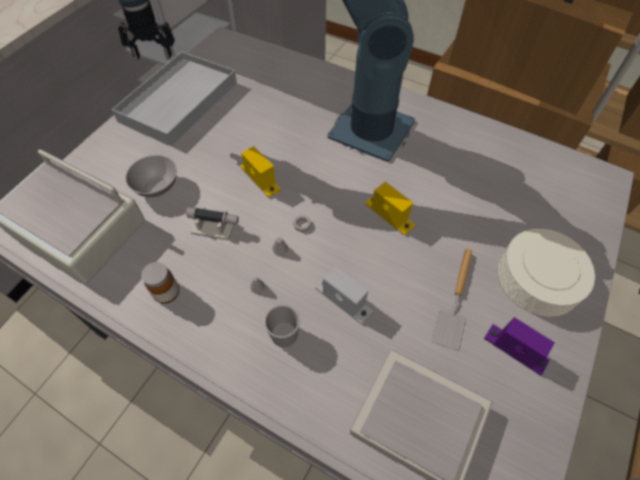

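View pics/top0.png

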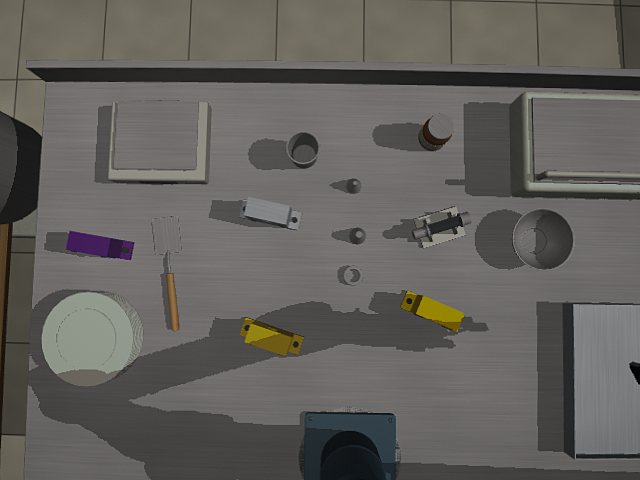

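```bash
cat > h.py <<'E'
import numpy as np,cv2
from cell import ctrl,vision
def K(c):
    f=240/np.tan(np.radians(c['fovy']/2)); return np.array([[f,0,c['cx']],[0,f,c['cy']],[0,0,1]]),np.array([c['k1'],0,0,0,0.])
def rays(n,uv):
    c=vision.camera_info(n);k,d=K(c)
    s=cv2.undistortPoints(np.float64(uv).reshape(-1,1,2),k,d).reshape(-1,2)
    return c,np.c_[s,np.ones(len(s))]
def plane(n,uv,z):
    c,s=rays(n,uv); C=-c['R'].T@c['t']; w=s@c['R']
    return C+w*((z-C[2])/w[:,2])[:,None]
def cloud(n,d):
    v,u=np.mgrid[:480,:640]; c,s=rays(n,np.c_[u.ravel(),v.ravel()])
    return ((s*d.reshape(-1,1)-c['t'])@c['R']).reshape(480,640,3)
def proj(n,X):
    c=vision.camera_info(n);k,d=K(c)
    return cv2.projectPoints(np.float64(X).reshape(-1,1,3),cv2.Rodrigues(c['R'])[0],c['t'],k,d)[0].reshape(-1,2)
E
python3 - <<'E'
from h import *
for n,b,s in(("top",(235,190,310,240),(400,195,485,260)),("scene",(310,260,380,325),(180,195,245,245))):
    z=np.load(n+"0.npz");P=cloud(n,z['d'])
    def pts(r,lo,hi):
        q=P[r[1]:r[3],r[0]:r[2]].reshape(-1,3);return q[(q[:,2]>lo)&(q[:,2]<hi)]
    for nm,r,lo,hi in(("block",b,.078,.095),("feet",b,.006,.014),("base",s,.004,.012),("gauge",s,.05,.07),("floor",s,-.004,.004)):
        q=pts(r,lo,hi)
        if len(q)<5: continue
        print(n,nm,len(q),cv2.minAreaRect(np.float32(q[:,:2]*1000)),np.median(q,0).round(4))
    for r,f in((b,5),(s,6)): pass
    p=z['p'][:,:,::-1]
    a=[cv2.resize(p[r[1]:r[3],r[0]:r[2]],(400,int(400*(r[3]-r[1])/(r[2]-r[0]))),interpolation=cv2.INTER_CUBIC)[:300] for r in(b,s)]
    a=[cv2.copyMakeBorder(x,0,300-len(x),0,0,0) for x in a]
    globals()[n]=np.hstack(a)
cv2.imwrite("pics/crops.png",np.vstack([top,scene]))
E
```

```text
top block 850 ((585.0054931640625, 203.6474609375), (100.93318176269531, 47.81452560424805), 77.94788360595703) [0.5852 0.2034 0.0853]
top feet 262 ((585.4502563476562, 199.46249389648438), (112.2407455444336, 166.10206604003906), 5.945622444152832) [0.582  0.1519 0.0104]
top base 910 ((561.681640625, -221.76565551757812), (159.04885864257812, 210.94122314453125), 0.8859509229660034) [ 0.5517 -0.2125  0.0072]
top gauge 630 ((559.453125, -208.330322265625), (32.3801155090332, 142.75131225585938), 18.389202117919922) [ 0.5607 -0.2103  0.0578]
top floor 3569 ((562.4191284179688, -223.31613159179688), (160.41522216796875, 213.5242919921875), 0.8999165892601013) [ 5.599e-01 -2.270e-01  2.000e-04]
scene block 779 ((584.675048828125, 205.01712036132812), (100.44120788574219, 48.36557388305664), 80.24130249023438) [0.5866 0.2075 0.0843]
scene feet 256 ((587.2545776367188, 205.17996215820312), (150.093994140625, 45.93709945678711), 81.11732482910156) [0.5989 0.2579 0.0099]
scene base 366 ((552.0829467773438, -215.70230102539062), (105.06602478027344, 113.5870132446289), 15.146369934082031) [ 0.5802 -0.2067  0.0064]
scene gauge 412 ((561.2999267578125, -206.1991729736328), (29.912445068359375, 138.28195190429688), 18.147254943847656) [ 0.5632 -0.2076  0.0559]
scene floor 1887 ((546.55419921875, -235.10043334960938), (175.80001831054688, 200.78416442871094), 30.087915420532227) [ 0.536  -0.232  -0.0013]
```

View pics/crops.png

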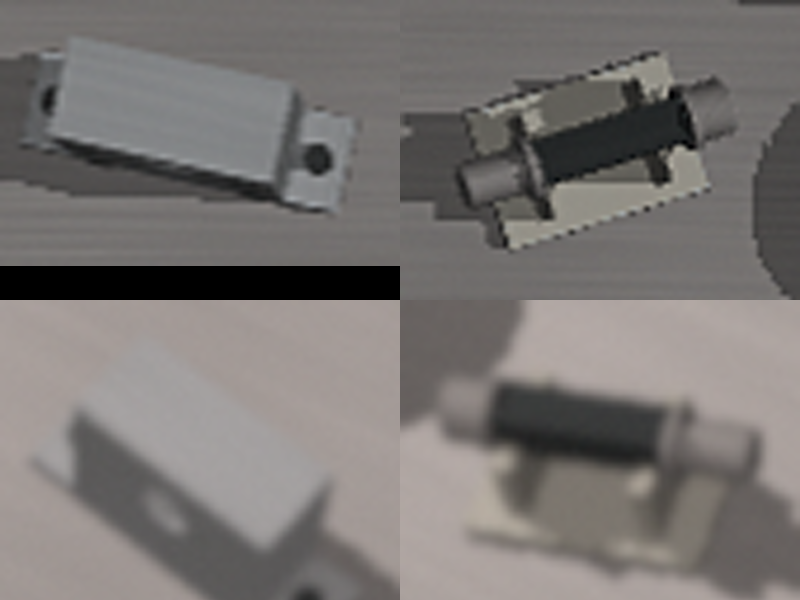

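```bash
python3 - <<'E'
from h import *
from scipy.spatial.transform import Rotation as Ro
def pca(q):
    m=q.mean(0);w,v=np.linalg.eigh(np.cov((q-m).T));a=v[:,1];return m.round(4),np.degrees(np.arctan2(a[1],a[0])).round(2),np.sqrt(12*w).round(4)
for n,b,s in(("top",(235,190,310,240),(400,195,485,260)),("scene",(310,260,380,325),(180,195,245,245))):
    z=np.load(n+"0.npz");P=cloud(n,z['d']);g=z['p'].max(2)
    c=vision.camera_info(n);print(n,'C',(-c['R'].T@c['t']).round(3))
    def sel(r,m):
        M=np.zeros((480,640),bool);M[r[1]:r[3],r[0]:r[2]]=1;v,u=np.nonzero(M&m);return np.c_[u,v]
    uv=sel(b,(P[...,2]>.076)&(P[...,2]<.1)); q=plane(n,uv,.085)[:,:2];print('block',len(q),*pca(q))
    for k in(0,): # long-edge line fits
        m,a,_=pca(q);e=np.array([np.cos(np.radians(a)),np.sin(np.radians(a))]);f=np.array([-e[1],e[0]])
        t=(q-m)@e;y=(q-m)@f;bins=np.arange(-.042,.043,.004);i=np.digitize(t,bins)
        for fn in(np.min,np.max):
            Y=[fn(y[i==j]) for j in range(1,len(bins))];X=(bins[1:]+bins[:-1])/2
            pf=np.polyfit(X,Y,1);print('  edge',np.degrees(np.arctan(pf[0])).round(2)+a,pf[1].round(4))
    uv=sel(s,(P[...,2]>.045)&(P[...,2]<.075)&(g<60)); q=plane(n,uv,.056)[:,:2];print('handle',len(q),*pca(q))
    uv=sel(s,(P[...,2]>.042)&(P[...,2]<.075)); q=plane(n,uv,.056)[:,:2];print('gauge',len(q),*pca(q), cv2.minAreaRect(np.float32(q*1000)))
o=ctrl.observe();print(Ro.from_quat(o['ee_rot']).as_matrix().round(4))
E
```

```text
top C [0.433 0.075 1.232]
block 859 [0.585  0.2033] 78.37 [0.0463 0.1013]
  edge 78.10000000000001 -0.0222
  edge 78.84 0.0223
handle 383 [ 0.5612 -0.2113] 107.6 [0.0259 0.1021]
gauge 737 [ 0.5601 -0.2088] 108.51 [0.0351 0.1426] ((558.7415161132812, -207.46099853515625), (54.6807746887207, 144.38592529296875), 18.582275390625)
scene C [1.031 0.381 0.995]
block 793 [0.587 0.207] 79.52 [0.0482 0.1008]
  edge 79.64999999999999 -0.0231
  edge 80.49 0.0234
handle 152 [ 0.5713 -0.211 ] 107.65 [0.0204 0.0726]
gauge 539 [ 0.566  -0.2046] 107.86 [0.0373 0.14  ] ((567.2910766601562, -202.25692749023438), (56.792476654052734, 145.92303466796875), 20.26201057434082)
[[-8.000e-04  4.411e-01 -8.974e-01]
 [ 1.400e-03 -8.974e-01 -4.411e-01]
 [-1.000e+00 -1.600e-03  1.000e-04]]
```

```bash
cat >> h.py <<'E'
from scipy.spatial.transform import Rotation as Ro
def go(X=None,ang=None):
    """print travel (tool axes, 30 mm units) to TCP X, and yaw to bring tool-y to world angle ang (deg)"""
    o=ctrl.observe();M=Ro.from_quat(o['ee_rot']).as_matrix();p=o['tool_pos'];a=np.degrees(np.arctan2(M[1,1],M[0,1]))
    print('t',round(o['t'],2),'p',p.round(4),'ya',a.round(2),'F',o['contact_force'].round(1),'w',round(o['gripper_width'],4),'q',o['joint_positions'].round(2),'down',M[:,0].round(4))
    if X is not None: print('travel',(M.T@(np.array(X)-p)/.03).round(3))
    if ang is not None: print('yaw',-np.radians((ang-a+180)%360-180).round(4))
E
python3 -m pendant '[{"travel":[0,-0.7,-1.35],"yaw":0,"hand":70},{"travel":[0.2,-1.4,-2.7],"yaw":0,"hand":70},{"travel":[0.4,-2.1,-4.1],"yaw":0,"hand":70},{"travel":[0.6,-2.85,-5.4],"yaw":0,"hand":70},{"travel":[0.8,-3.6,-6.8],"yaw":0,"hand":70}]' 40
python3 -m pendant '[{"travel":[0.2,-0.7,-1.35],"yaw":0,"hand":70},{"travel":[0.4,-1.4,-2.7],"yaw":0,"hand":70},{"travel":[0.6,-2.1,-4.1],"yaw":0,"hand":70},{"travel":[0.8,-2.85,-5.4],"yaw":0,"hand":70},{"travel":[1.0,-3.57,-6.89],"yaw":0,"hand":70}]'
python3 -m pendant '[{"travel":[0,0,0],"yaw":-0.14,"hand":70},{"travel":[0,0,0],"yaw":-0.28,"hand":70},{"travel":[0,0,0],"yaw":-0.42,"hand":70},{"travel":[0,0,0],"yaw":-0.56,"hand":70},{"travel":[0,0,0],"yaw":-0.7,"hand":70}]'
python3 -m pendant '[{"travel":[0,0,0],"yaw":-0.14,"hand":70},{"travel":[0,0,0],"yaw":-0.28,"hand":70},{"travel":[0,0,0],"yaw":-0.42,"hand":70},{"travel":[0,0,0],"yaw":-0.56,"hand":70},{"travel":[0,0,0],"yaw":-0.7,"hand":70}]'
python3 -c "
from h import *
go([.560,-.2085,.10],18.2)
p,d=vision.snapshot('top');q,e=vision.snapshot('scene');np.savez('a.npz',p=p,d=d,q=q,e=e)
cv2.imwrite('pics/a.png',np.hstack([cv2.resize(p[170:290,370:510,::-1],(400,343)),cv2.resize(q[130:270,150:290,::-1],(400,400))[:343]]))"
```

```text
t: 0.6
tool_pos: [0.4224, -0.3949, 0.2068]
ee_rot: [-0.689, -0.16, 0.689, -0.16]
contact_force: [0.3, -0.2, -1.0]
gripper_width: 0.07
t: 1.1
tool_pos: [0.5604, -0.208, 0.1767]
ee_rot: [-0.688, -0.16, 0.689, -0.16]
contact_force: [-0.1, -0.8, -0.2]
gripper_width: 0.0699
t: 1.6
tool_pos: [0.56, -0.209, 0.1768]
ee_rot: [-0.591, -0.389, 0.591, -0.388]
contact_force: [-0.3, 0.1, 0.2]
gripper_width: 0.07
t: 2.1
tool_pos: [0.56, -0.2091, 0.1769]
ee_rot: [0.422, 0.568, -0.422, 0.567]
contact_force: [0.0, 0.3, -1.2]
gripper_width: 0.07
t 2.1 p [ 0.56   -0.2091  0.1769] ya 16.72 F [ 0.   0.3 -1.2] w 0.07 q [ 0.6   0.55 -0.44  1.71  0.28  0.95  0.35] down [-9.e-04  2.e-04 -1.e+00]
travel [ 2.563  0.008 -0.019]
yaw -0.0259
```

View pics/a.png

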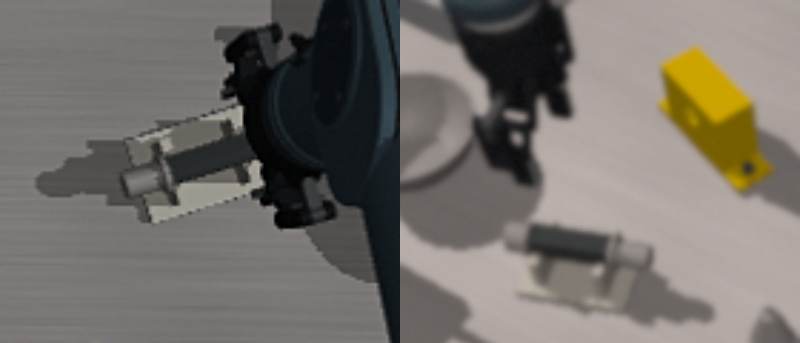

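```bash

python3 -m pendant '[{"travel":[0.7,0,0],"yaw":-0.026,"hand":70},{"travel":[1.4,0,0],"yaw":-0.026,"hand":70},{"travel":[2.1,0,0],"yaw":-0.026,"hand":70},{"travel":[2.8,0,0],"yaw":-0.026,"hand":70},{"travel":[3.5,0,-0.02],"yaw":-0.026,"hand":70}]'
python3 -m pendant '[{"travel":[0.4,0,0],"yaw":0,"hand":70},{"travel":[0.8,0,0],"yaw":0,"hand":70},{"travel":[1.2,0,0],"yaw":0,"hand":70},{"travel":[1.53,0,0],"yaw":0,"hand":70},{"travel":[1.53,0,0],"yaw":0,"hand":70}]'
python3 -c "
from h import *
go([.560,-.2085,.026],18.2)"
```

```text
t: 2.7
tool_pos: [0.56, -0.2087, 0.0713]
ee_rot: [0.417, 0.571, -0.418, 0.571]
contact_force: [-0.3, -0.4, 0.0]
gripper_width: 0.0701
t: 3.2
tool_pos: [0.5594, -0.2084, 0.0251]
ee_rot: [0.416, 0.572, -0.417, 0.571]
contact_force: [0.2, 0.1, -0.5]
gripper_width: 0.0699
t 3.2 p [ 0.5594 -0.2084  0.0251] ya 17.86 F [ 0.2  0.1 -0.5] w 0.0699 q [ 0.54  0.76 -0.36  1.77  0.39  0.68  0.28] down [-1.9e-03  5.0e-04 -1.0e+00]
travel [-0.029  0.018  0.01 ]
yaw -0.0059
```

```bash

python3 -m pendant '[{"travel":[0,0,0],"yaw":-0.006,"hand":50},{"travel":[0,0,0],"yaw":-0.006,"hand":40},{"travel":[0,0,0],"yaw":-0.006,"hand":32},{"travel":[0,0,0],"yaw":-0.006,"hand":28},{"travel":[0,0,0],"yaw":-0.006,"hand":24}]' 20
python3 -m pendant '[{"travel":[0,0,0],"yaw":0,"hand":15},{"travel":[0,0,0],"yaw":0,"hand":15},{"travel":[0,0,0],"yaw":0,"hand":15},{"travel":[0,0,0],"yaw":0,"hand":15},{"travel":[0,0,0],"yaw":0,"hand":15}]' 20
python3 -c "
from h import *
go();print(ctrl.observe()['contact_force'])"
```

```text
t: 3.7
tool_pos: [0.5605, -0.2087, 0.0267]
ee_rot: [0.415, 0.573, -0.414, 0.573]
contact_force: [0.1, 0.7, 1.3]
gripper_width: 0.0238
t: 4.2
tool_pos: [0.5605, -0.2086, 0.0267]
ee_rot: [0.415, 0.573, -0.414, 0.573]
contact_force: [-1.5, -0.7, 5.9]
gripper_width: 0.0236
t 4.2 p [ 0.5605 -0.2086  0.0267] ya 18.22 F [-1.5 -0.7  5.9] w 0.0236 q [ 0.54  0.76 -0.36  1.77  0.39  0.68  0.28] down [ 5.e-04 -2.e-04 -1.e+00]
[-1.46168631 -0.66655662  5.90603094]
```

```bash

python3 -m pendant '[{"travel":[0,0,0],"yaw":0,"hand":15},{"travel":[0,0,0],"yaw":0,"hand":15},{"travel":[0,0,0],"yaw":0,"hand":15},{"travel":[-0.2,0,0],"yaw":0,"hand":15},{"travel":[-0.5,0,0],"yaw":0,"hand":15}]' 90
python3 -m pendant '[{"travel":[-0.6,0,0],"yaw":0,"hand":15},{"travel":[-1.5,0,0],"yaw":0,"hand":15},{"travel":[-2.4,0,0],"yaw":0,"hand":15},{"travel":[-3.3,0,0],"yaw":0,"hand":15},{"travel":[-4.2,0,0],"yaw":0,"hand":15}]'
python3 -m pendant '[{"travel":[-0.3,0.05,-0.9],"yaw":0,"hand":15},{"travel":[-0.4,0.1,-1.8],"yaw":0,"hand":15},{"travel":[-0.5,0.15,-2.8],"yaw":0,"hand":15},{"travel":[-0.5,0.2,-3.8],"yaw":0,"hand":15},{"travel":[-0.5,0.27,-4.8],"yaw":0,"hand":15}]'
python3 -m pendant '[{"travel":[0,0.05,-1],"yaw":0,"hand":15},{"travel":[0,0.1,-2],"yaw":0,"hand":15},{"travel":[0,0.15,-3],"yaw":0,"hand":15},{"travel":[0,0.2,-4],"yaw":0,"hand":15},{"travel":[0,0.27,-5],"yaw":0,"hand":15}]'
python3 -m pendant '[{"travel":[0,0.05,-1],"yaw":0,"hand":15},{"travel":[0,0.1,-2],"yaw":0,"hand":15},{"travel":[0,0.15,-3],"yaw":0,"hand":15},{"travel":[0,0.2,-4],"yaw":0,"hand":15},{"travel":[0,0.27,-5.4],"yaw":0,"hand":15}]'
python3 -m pendant '[{"travel":[0,0,0],"yaw":0.14,"hand":15},{"travel":[0,0,0],"yaw":0.28,"hand":15},{"travel":[0,0,0],"yaw":0.42,"hand":15},{"travel":[0,0,0],"yaw":0.56,"hand":15},{"travel":[0,0,0],"yaw":0.7,"hand":15}]'
python3 -m pendant '[{"travel":[0,0,0],"yaw":0.14,"hand":15},{"travel":[0,0,0],"yaw":0.28,"hand":15},{"travel":[0,0,0],"yaw":0.42,"hand":15},{"travel":[0,0,0],"yaw":0.56,"hand":15},{"travel":[0,0,0],"yaw":0.7,"hand":15}]'
python3 -m pendant '[{"travel":[0,0,0],"yaw":0.14,"hand":15},{"travel":[0,0,0],"yaw":0.28,"hand":15},{"travel":[0,0,0],"yaw":0.42,"hand":15},{"travel":[0,0,0],"yaw":0.56,"hand":15},{"travel":[0,0,0],"yaw":0.684,"hand":15}]'
python3 -c "
from h import *
go([.4413,.2337,.10],-101.2);print(ctrl.observe()['ft_torque'])"
```

```text
t: 4.7
tool_pos: [0.559, -0.2082, 0.0407]
ee_rot: [0.414, 0.574, -0.415, 0.572]
contact_force: [-0.7, 0.5, -3.1]
gripper_width: 0.0227
t: 5.2
tool_pos: [0.5596, -0.2084, 0.1685]
ee_rot: [0.414, 0.573, -0.415, 0.573]
contact_force: [0.7, -0.1, -3.4]
gripper_width: 0.0225
t: 5.7
tool_pos: [0.522, -0.0683, 0.1826]
ee_rot: [0.414, 0.573, -0.415, 0.573]
contact_force: [0.7, -0.1, -2.0]
gripper_width: 0.0225
t: 6.2
tool_pos: [0.4827, 0.0767, 0.1826]
ee_rot: [0.414, 0.573, -0.415, 0.573]
contact_force: [0.6, 0.7, -3.3]
gripper_width: 0.0228
t: 6.7
tool_pos: [0.4406, 0.2314, 0.1824]
ee_rot: [0.415, 0.572, -0.416, 0.573]
contact_force: [0.7, -0.7, -3.1]
gripper_width: 0.0229
t: 7.2
tool_pos: [0.4402, 0.232, 0.1825]
ee_rot: [-0.587, -0.394, 0.587, -0.394]
contact_force: [0.4, -0.6, -2.8]
gripper_width: 0.0226
t: 7.7
tool_pos: [0.4402, 0.232, 0.1825]
ee_rot: [-0.686, -0.169, 0.687, -0.169]
contact_force: [0.7, -0.4, -3.9]
gripper_width: 0.0227
t: 8.2
tool_pos: [0.4402, 0.2321, 0.1825]
ee_rot: [-0.703, 0.071, 0.704, 0.071]
contact_force: [-0.6, 0.6, -2.6]
gripper_width: 0.0231
t 8.2 p [0.4402 0.2321 0.1825] ya -101.48 F [-0.6  0.6 -2.6] w 0.0231 q [-0.45  0.35 -0.15  1.97  0.07  0.82 -2.41] down [-6.e-04 -0.e+00 -1.e+00]
travel [ 2.751 -0.061 -0.027]
yaw -0.005
[-0.0023551  -0.00807331 -0.01484974]
```

```bash

python3 -m pendant '[{"travel":[0,0,-0.3],"yaw":0,"hand":15},{"travel":[0.4,0,-0.6],"yaw":0,"hand":15},{"travel":[1.0,0,-0.9],"yaw":0,"hand":15},{"travel":[1.7,0,-1.13],"yaw":0,"hand":15},{"travel":[2.5,0,-1.13],"yaw":0,"hand":15}]'
python3 -m pendant '[{"travel":[0.8,0,0],"yaw":0,"hand":15},{"travel":[1.6,0,0],"yaw":0,"hand":15},{"travel":[2.1,0,0],"yaw":0,"hand":15},{"travel":[2.39,0,0],"yaw":0,"hand":15},{"travel":[2.39,0,0],"yaw":0,"hand":15}]'
python3 -c "
from h import *
go([.4737,.2272,.0357],-101.2)
p,d=vision.snapshot('top');q,e=vision.snapshot('scene');np.savez('b.npz',p=p,d=d,q=q,e=e)
print(proj('top',[.5507,.212,.055]),proj('scene',[.5507,.212,.055]))
cv2.imwrite('pics/b.png',np.hstack([cv2.resize(p[190:290,220:320,::-1],(400,400),interpolation=2),cv2.resize(q[220:320,310:410,::-1],(400,400),interpolation=2)]))"
```

```text
t: 8.7
tool_pos: [0.4761, 0.2249, 0.1062]
ee_rot: [0.704, -0.068, -0.703, -0.069]
contact_force: [-0.4, 0.9, -3.9]
gripper_width: 0.0226
t: 9.2
tool_pos: [0.4735, 0.2248, 0.0342]
ee_rot: [-0.703, 0.069, 0.705, 0.068]
contact_force: [-0.3, -0.3, -2.9]
gripper_width: 0.0228
t 9.2 p [0.4735 0.2248 0.0342] ya -101.13 F [-0.3 -0.3 -2.9] w 0.0228 q [-0.45  0.64 -0.11  1.98  0.12  0.54 -2.4 ] down [-0.0022 -0.0011 -1.    ]
travel [-0.05  -0.078  0.009]
yaw 0.0013
[[264.40424145 226.32219541]] [[353.83265274 279.92238276]]
```

View pics/b.png

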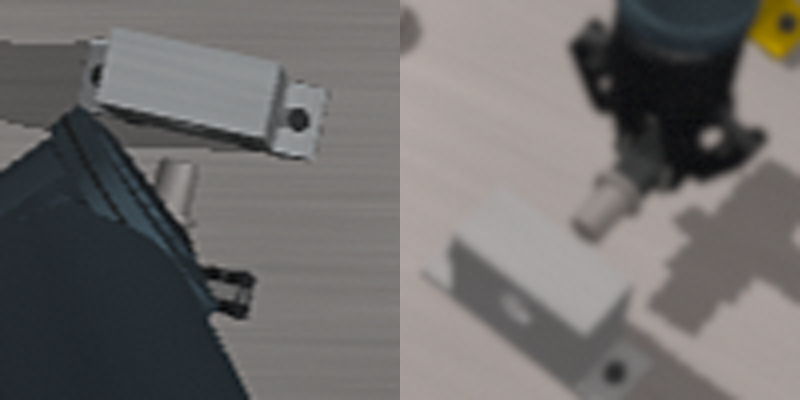

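```bash
python3 - <<'E'
from h import *
def subedge(g,c,lo,hi):
    col=cv2.GaussianBlur(g,(3,3),0)[:,c].astype(float);gr=np.abs(np.gradient(col));k=lo+np.argmax(gr[lo:hi]);a,b,d=gr[k-1:k+2]
    return k+.5*(a-d)/(a-2*b+d+1e-9)
def line(q):
    w=np.ones(len(q),bool)
    for _ in range(4):
        m=q[w].mean(0);v=np.linalg.svd(q[w]-m)[2][0];r=(q-m)@np.array([-v[1],v[0]]);w=np.abs(r)<max(.0008,2*r[w].std())
    return m.round(4),(np.degrees(np.arctan2(v[1],v[0]))%180).round(2),w.sum(),r[w].std().round(5)
z0={n:np.load(n+"0.npz") for n in('top','scene')}
for n in('top','scene'):
    g=z0[n]['p'].mean(2).astype(np.float32)
    bc=np.array([.586,.205]);e=np.radians(79);u=np.array([np.cos(e),np.sin(e)]);f=np.array([u[1],-u[0]]) # f=into block
    for nm,s,in (('front',-1),('back',1)):
        P=np.array([[*(bc+s*.0225*f+t*u),.085] for t in np.linspace(-.043,.043,60)]);px=proj(n,P)
        lo,hi=int(np.ceil(px[:,0].min())),int(px[:,0].max());E=[]
        for c in range(lo,hi+1):
            r=np.interp(c,*px[np.argsort(px[:,0])].T); E.append((c,subedge(g,c,int(r)-4,int(r)+6)))
        print(n,nm,*line(plane(n,E,.085)[:,:2]))
# plug
z=np.load('b.npz')
for n,a,b,box in(('top','p','d',(255,228,272,250)),('scene','q','e',(350,262,370,282))):
    P=cloud(n,z[b]);m=(P[...,2]>.04)&(P[...,2]<.072);M=np.zeros_like(m);M[box[1]:box[3],box[0]:box[2]]=1
    v,u=np.nonzero(m&M);print(n,len(u),u.min(),u.max(),v.min(),v.max());uv=np.c_[u,v]
    # silhouettes: centre line cast on axis plane
    q=plane(n,uv,.055)[:,:2];m_,an,_,_=line(q);print(' plug',q.mean(0).round(4),an)
    Q=P[m&M];print(' cloud median',np.median(Q,0).round(4),'max z',np.percentile(Q[:,2],95).round(4))
    th=np.radians(-11.2);D=np.array([np.cos(th),np.sin(th)]);L=np.array([-D[1],D[0]])
    l=q@L;d=q@D
    for s0 in np.arange(d.min()+.004,d.max()-.003,.005):
        k=(d>=s0)&(d<s0+.005);print('   d',s0.round(3),'lat',l[k].min().round(4),l[k].max().round(4),((l[k].min()+l[k].max())/2).round(4))
    p0=z0[n];C=cloud(n,p0['d']);bx=(235,190,310,240) if n=='top' else(310,260,380,325)
    M=np.zeros_like(m);M[bx[1]:bx[3],bx[0]:bx[2]]=1;v,u=np.nonzero(M&(C[...,2]>.076)&(C[...,2]<.1));qb=plane(n,np.c_[u,v],.085)[:,:2]
    print(' block lat',(qb@L).mean().round(4),'tool lat',(np.array([.4735,.2248])@L).round(4))
E
```

```text
top front [0.5632 0.2087] 78.31 36 0.00016
top back [0.6076 0.2006] 78.5 36 0.00011
scene front [0.5617 0.1999] 79.76 23 0.00035
scene back [0.608  0.2003] 78.55 29 0.00022
top 127 259 269 230 246
 plug [0.5263 0.2117] 14.72
 cloud median [0.5269 0.2102 0.0627] max z 0.0682
   d 0.458 lat 0.3002 0.31 0.3051
   d 0.463 lat 0.3008 0.3162 0.3085
   d 0.468 lat 0.3 0.3219 0.3109
   d 0.473 lat 0.3005 0.3229 0.3117
   d 0.478 lat 0.3015 0.3235 0.3125
   d 0.483 lat 0.3003 0.3227 0.3115
   d 0.488 lat 0.3018 0.3232 0.3125
 block lat 0.313 tool lat 0.3125
scene 197 353 369 262 280
 plug [0.5178 0.2172] 174.59
 cloud median [0.5206 0.2187 0.0632] max z 0.0688
   d 0.439 lat 0.303 0.3175 0.3103
   d 0.444 lat 0.301 0.3227 0.3118
   d 0.449 lat 0.2991 0.3261 0.3126
   d 0.454 lat 0.2989 0.3294 0.3142
   d 0.459 lat 0.3006 0.3293 0.3149
   d 0.464 lat 0.3039 0.3254 0.3147
   d 0.469 lat 0.3038 0.3253 0.3145
   d 0.474 lat 0.3037 0.3251 0.3144
   d 0.479 lat 0.3034 0.325 0.3142
   d 0.484 lat 0.3033 0.3247 0.314
   d 0.489 lat 0.305 0.3245 0.3148
 block lat 0.3171 tool lat 0.3125
```

```bash

python3 -m pendant '[{"travel":[-0.05,-0.06,0],"yaw":0.008,"hand":15},{"travel":[-0.05,-0.07,0],"yaw":0.008,"hand":15},{"travel":[-0.05,-0.07,0],"yaw":0.008,"hand":15},{"travel":[-0.05,-0.07,0],"yaw":0.008,"hand":15},{"travel":[-0.05,-0.07,0],"yaw":0.008,"hand":15}]'
python3 - <<'E'
from h import *
th=np.radians(-11.6);D=np.array([np.cos(th),np.sin(th)]);L=np.array([-D[1],D[0]])
o=ctrl.observe();p=o['tool_pos'][:2];b=np.array([.4735,.2248]);print('moved along',(p-b)@D,'lat',(p-b)@L)
go([*(b+.002*L),.0357],-101.6)
E
```

```text
t: 9.8
tool_pos: [0.4744, 0.2277, 0.0373]
ee_rot: [0.704, -0.072, -0.703, -0.072]
contact_force: [-0.5, -0.5, -3.6]
gripper_width: 0.0226
moved along 0.0003258500924002383 lat 0.0029833594885834295
t 9.8 p [0.4744 0.2277 0.0373] ya -101.64 F [-0.5 -0.5 -3.6] w 0.0226 q [-0.45  0.63 -0.1   1.97  0.12  0.54 -2.41] down [ 2.e-04  1.e-04 -1.e+00]
travel [0.054 0.033 0.011]
yaw -0.0006
```

```bash

python3 -m pendant '[{"travel":[0.05,0.033,-0.07],"yaw":0,"hand":15},{"travel":[0.05,0.033,-0.14],"yaw":0,"hand":15},{"travel":[0.05,0.033,-0.2],"yaw":0,"hand":15},{"travel":[0.05,0.033,-0.27],"yaw":0,"hand":15},{"travel":[0.05,0.033,-0.33],"yaw":0,"hand":15}]'
python3 -m pendant '[{"travel":[0,0,-0.02],"yaw":0,"hand":15},{"travel":[0,0,-0.04],"yaw":0,"hand":15},{"travel":[0,0,-0.06],"yaw":0,"hand":15},{"travel":[0,0,-0.07],"yaw":0,"hand":15},{"travel":[0,0,-0.07],"yaw":0,"hand":15}]'
cat >> h.py <<'E'
def st():
    th=np.radians(-11.6);D=np.array([np.cos(th),np.sin(th)]);L=np.array([-D[1],D[0]])
    o=ctrl.observe();p=o['tool_pos'];F=o['contact_force'];T=o['ft_torque']
    print('t',round(o['t'],2),'d %.4f l %.4f z %.4f'%(p[:2]@D,p[:2]@L,p[2]),'Fd %.1f Fl %.1f Fz %.1f'%(F[:2]@D,F[:2]@L,F[2]),'T(D,L,z)',np.round([T[:2]@D,T[:2]@L,T[2]],2))
E
python3 -c "
from h import *
st();go(None,-101.6)"
```

```text
t: 10.3
tool_pos: [0.4841, 0.2246, 0.0356]
ee_rot: [0.703, -0.072, -0.703, -0.072]
contact_force: [-0.9, 0.0, -3.4]
gripper_width: 0.023
t: 10.8
tool_pos: [0.4859, 0.2243, 0.0357]
ee_rot: [-0.703, 0.072, 0.703, 0.072]
contact_force: [0.1, 0.3, -3.2]
gripper_width: 0.0231
t 10.8 d 0.4309 l 0.3174 z 0.0357 Fd 0.0 Fl 0.3 Fz -3.2 T(D,L,z) [-0.02  0.03 -0.02]
t 10.8 p [0.4859 0.2243 0.0357] ya -101.64 F [ 0.1  0.3 -3.2] w 0.0231 q [-0.43  0.64 -0.11  1.95  0.12  0.55 -2.4 ] down [-0. -0. -1.]
yaw -0.0007
```

```bash

python3 -m pendant '[{"travel":[0,0,-0.01],"yaw":0,"hand":15},{"travel":[0,0,-0.02],"yaw":0,"hand":15},{"travel":[0,0,-0.03],"yaw":0,"hand":15},{"travel":[0,0,-0.04],"yaw":0,"hand":15},{"travel":[0,0,-0.05],"yaw":0,"hand":15}]'>/dev/null; python3 -c "from h import *;st()"
python3 -m pendant '[{"travel":[0,0,-0.01],"yaw":0,"hand":15},{"travel":[0,0,-0.02],"yaw":0,"hand":15},{"travel":[0,0,-0.03],"yaw":0,"hand":15},{"travel":[0,0,-0.03],"yaw":0,"hand":15},{"travel":[0,0,-0.03],"yaw":0,"hand":15}]'>/dev/null; python3 -c "from h import *;st()"
```

```text
t 11.3 d 0.4324 l 0.3174 z 0.0357 Fd -0.1 Fl 0.4 Fz -2.0 T(D,L,z) [ 0.03 -0.07  0.06]
t 11.8 d 0.4333 l 0.3174 z 0.0357 Fd 1.1 Fl 0.2 Fz -3.5 T(D,L,z) [ 0. -0. -0.]
```

```bash

python3 -m pendant '[{"travel":[0,0,-0.01],"yaw":0,"hand":15},{"travel":[0,0,-0.02],"yaw":0,"hand":15},{"travel":[0,0,-0.03],"yaw":0,"hand":15},{"travel":[0,0,-0.03],"yaw":0,"hand":15},{"travel":[0,0,-0.03],"yaw":0,"hand":15}]'>/dev/null; python3 -c "from h import *;st()"
python3 -m pendant '[{"travel":[0,0,-0.01],"yaw":0,"hand":15},{"travel":[0,0,-0.02],"yaw":0,"hand":15},{"travel":[0,0,-0.03],"yaw":0,"hand":15},{"travel":[0,0,-0.03],"yaw":0,"hand":15},{"travel":[0,0,-0.03],"yaw":0,"hand":15}]'>/dev/null; python3 -c "from h import *;st()"
```

```text
t 12.3 d 0.4342 l 0.3174 z 0.0357 Fd -0.3 Fl 0.3 Fz -3.8 T(D,L,z) [0.03 0.01 0.07]
t 12.8 d 0.4352 l 0.3174 z 0.0357 Fd -0.3 Fl -0.2 Fz -4.2 T(D,L,z) [ 0.   -0.02  0.04]
```

```bash

python3 -m pendant '[{"travel":[0,0,-0.01],"yaw":0,"hand":15},{"travel":[0,0,-0.02],"yaw":0,"hand":15},{"travel":[0,0,-0.03],"yaw":0,"hand":15},{"travel":[0,0,-0.03],"yaw":0,"hand":15},{"travel":[0,0,-0.03],"yaw":0,"hand":15}]'>/dev/null; python3 -c "from h import *;st()"
python3 -m pendant '[{"travel":[0,0,-0.01],"yaw":0,"hand":15},{"travel":[0,0,-0.02],"yaw":0,"hand":15},{"travel":[0,0,-0.03],"yaw":0,"hand":15},{"travel":[0,0,-0.03],"yaw":0,"hand":15},{"travel":[0,0,-0.03],"yaw":0,"hand":15}]'>/dev/null; python3 -c "from h import *;st()"
python3 -m pendant '[{"travel":[0,0,-0.01],"yaw":0,"hand":15},{"travel":[0,0,-0.02],"yaw":0,"hand":15},{"travel":[0,0,-0.03],"yaw":0,"hand":15},{"travel":[0,0,-0.03],"yaw":0,"hand":15},{"travel":[0,0,-0.03],"yaw":0,"hand":15}]'>/dev/null; python3 -c "from h import *;st()"
```

```text
t 13.3 d 0.4360 l 0.3174 z 0.0357 Fd -0.3 Fl -0.4 Fz -2.6 T(D,L,z) [-0.04 -0.06 -0.  ]
t 13.8 d 0.4369 l 0.3174 z 0.0357 Fd -0.6 Fl 0.0 Fz -3.7 T(D,L,z) [ 0.06 -0.01  0.02]
t 14.3 d 0.4378 l 0.3174 z 0.0357 Fd 0.5 Fl 0.2 Fz -3.1 T(D,L,z) [ 0.04 -0.    0.04]
```

```bash

python3 -m pendant '[{"travel":[0,0,-0.01],"yaw":0,"hand":15},{"travel":[0,0,-0.02],"yaw":0,"hand":15},{"travel":[0,0,-0.03],"yaw":0,"hand":15},{"travel":[0,0,-0.04],"yaw":0,"hand":15},{"travel":[0,0,-0.04],"yaw":0,"hand":15}]'>/dev/null; python3 -c "from h import *;st()"
python3 -m pendant '[{"travel":[0,0,-0.01],"yaw":0,"hand":15},{"travel":[0,0,-0.02],"yaw":0,"hand":15},{"travel":[0,0,-0.03],"yaw":0,"hand":15},{"travel":[0,0,-0.04],"yaw":0,"hand":15},{"travel":[0,0,-0.04],"yaw":0,"hand":15}]'>/dev/null; python3 -c "from h import *
st();p,d=vision.snapshot('top');q,e=vision.snapshot('scene');np.savez('c.npz',p=p,d=d,q=q,e=e)
cv2.imwrite('pics/c.png',np.hstack([cv2.resize(p[190:260,240:310,::-1],(400,400),interpolation=2),cv2.resize(q[240:310,320:390,::-1],(400,400),interpolation=2)]))"
```

```text
t 14.8 d 0.4391 l 0.3174 z 0.0357 Fd -0.3 Fl 0.1 Fz -3.0 T(D,L,z) [-0.01 -0.   -0.  ]
t 15.3 d 0.4403 l 0.3174 z 0.0357 Fd 0.6 Fl -0.4 Fz -3.2 T(D,L,z) [-0.02 -0.07 -0.01]
```

View pics/c.png

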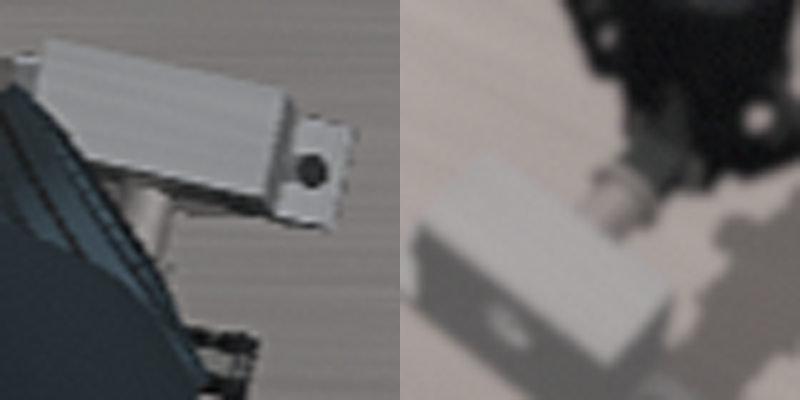

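```bash

python3 -m pendant '[{"travel":[0,0,-0.02],"yaw":0,"hand":15},{"travel":[0,0,-0.04],"yaw":0,"hand":15},{"travel":[0,0,-0.06],"yaw":0,"hand":15},{"travel":[0,0,-0.08],"yaw":0,"hand":15},{"travel":[0,0,-0.1],"yaw":0,"hand":15}]'>/dev/null; python3 -c "from h import *;st()"
python3 -m pendant '[{"travel":[0,0,-0.02],"yaw":0,"hand":15},{"travel":[0,0,-0.04],"yaw":0,"hand":15},{"travel":[0,0,-0.06],"yaw":0,"hand":15},{"travel":[0,0,-0.08],"yaw":0,"hand":15},{"travel":[0,0,-0.1],"yaw":0,"hand":15}]'>/dev/null; python3 -c "from h import *;st()"
```

```text
t 15.9 d 0.4433 l 0.3174 z 0.0357 Fd 0.8 Fl -0.6 Fz -3.0 T(D,L,z) [ 0.01 -0.04  0.02]
t 16.4 d 0.4462 l 0.3174 z 0.0357 Fd -0.2 Fl 0.1 Fz -3.0 T(D,L,z) [-0.05 -0.    0.06]
```

```bash

python3 -m pendant '[{"travel":[0,0,-0.02],"yaw":0,"hand":15},{"travel":[0,0,-0.04],"yaw":0,"hand":15},{"travel":[0,0,-0.06],"yaw":0,"hand":15},{"travel":[0,0,-0.08],"yaw":0,"hand":15},{"travel":[0,0,-0.1],"yaw":0,"hand":15}]'>/dev/null; python3 -c "from h import *;st()"
```

```text
t 16.9 d 0.4493 l 0.3174 z 0.0357 Fd 0.5 Fl 0.6 Fz -2.3 T(D,L,z) [-0.   -0.02 -0.  ]
```

```bash

python3 -m pendant '[{"travel":[0,0,-0.02],"yaw":0,"hand":15},{"travel":[0,0,-0.04],"yaw":0,"hand":15},{"travel":[0,0,-0.06],"yaw":0,"hand":15},{"travel":[0,0,-0.08],"yaw":0,"hand":15},{"travel":[0,0,-0.1],"yaw":0,"hand":15}]'>/dev/null; python3 -c "from h import *;st()"
python3 -m pendant '[{"travel":[0,0,-0.02],"yaw":0,"hand":15},{"travel":[0,0,-0.04],"yaw":0,"hand":15},{"travel":[0,0,-0.06],"yaw":0,"hand":15},{"travel":[0,0,-0.08],"yaw":0,"hand":15},{"travel":[0,0,-0.1],"yaw":0,"hand":15}]'>/dev/null; python3 -c "from h import *;st()"
```

```text
t 17.4 d 0.4522 l 0.3174 z 0.0357 Fd 0.0 Fl 0.5 Fz -3.0 T(D,L,z) [-0.01  0.04 -0.01]
t 17.9 d 0.4553 l 0.3174 z 0.0357 Fd -0.1 Fl 0.6 Fz -2.0 T(D,L,z) [0.01 0.01 0.03]
```

```bash

python3 -m pendant '[{"travel":[0,0,-0.02],"yaw":0,"hand":15},{"travel":[0,0,-0.04],"yaw":0,"hand":15},{"travel":[0,0,-0.06],"yaw":0,"hand":15},{"travel":[0,0,-0.08],"yaw":0,"hand":15},{"travel":[0,0,-0.1],"yaw":0,"hand":15}]'>/dev/null; python3 -c "from h import *;st()"
python3 -m pendant '[{"travel":[0,0,-0.01],"yaw":0,"hand":15},{"travel":[0,0,-0.02],"yaw":0,"hand":15},{"travel":[0,0,-0.03],"yaw":0,"hand":15},{"travel":[0,0,-0.04],"yaw":0,"hand":15},{"travel":[0,0,-0.05],"yaw":0,"hand":15}]'>/dev/null; python3 -c "from h import *;st()"
```

```text
t 18.4 d 0.4582 l 0.3173 z 0.0356 Fd 0.2 Fl -0.3 Fz -3.7 T(D,L,z) [ 0.01 -0.04 -0.09]
t 18.9 d 0.4597 l 0.3174 z 0.0357 Fd 0.5 Fl -0.1 Fz -3.2 T(D,L,z) [ 0.03 -0.04 -0.01]
```

```bash

python3 -m pendant '[{"travel":[0,0,-0.01],"yaw":0,"hand":15},{"travel":[0,0,-0.02],"yaw":0,"hand":15},{"travel":[0,0,-0.03],"yaw":0,"hand":15},{"travel":[0,0,-0.04],"yaw":0,"hand":15},{"travel":[0,0,-0.04],"yaw":0,"hand":15}]'>/dev/null; python3 -c "from h import *;st()"
python3 -m pendant '[{"travel":[0,0,-0.005],"yaw":0,"hand":15},{"travel":[0,0,-0.01],"yaw":0,"hand":15},{"travel":[0,0,-0.015],"yaw":0,"hand":15},{"travel":[0,0,-0.02],"yaw":0,"hand":15},{"travel":[0,0,-0.02],"yaw":0,"hand":15}]'>/dev/null; python3 -c "from h import *;st()"
```

```text
t 19.4 d 0.4609 l 0.3173 z 0.0356 Fd -0.7 Fl 0.6 Fz -2.8 T(D,L,z) [-0.05 -0.   -0.04]
t 19.9 d 0.4615 l 0.3173 z 0.0357 Fd 0.2 Fl 0.3 Fz -3.0 T(D,L,z) [ 0.02  0.04 -0.06]
```

```bash

python3 -m pendant '[{"travel":[0,0,-0.005],"yaw":0,"hand":15},{"travel":[0,0,-0.01],"yaw":0,"hand":15},{"travel":[0,0,-0.015],"yaw":0,"hand":15},{"travel":[0,0,-0.02],"yaw":0,"hand":15},{"travel":[0,0,-0.02],"yaw":0,"hand":15}]'>/dev/null; python3 -c "from h import *;st()"
```

```text
t 20.4 d 0.4621 l 0.3174 z 0.0357 Fd 0.9 Fl 0.1 Fz -2.8 T(D,L,z) [ 0.04  0.01 -0.02]
```

```bash

python3 -m pendant '[{"travel":[0,0,-0.005],"yaw":0,"hand":15},{"travel":[0,0,-0.01],"yaw":0,"hand":15},{"travel":[0,0,-0.015],"yaw":0,"hand":15},{"travel":[0,0,-0.02],"yaw":0,"hand":15},{"travel":[0,0,-0.02],"yaw":0,"hand":15}]'>/dev/null; python3 -c "from h import *;st()"
```

```text
t 20.9 d 0.4627 l 0.3173 z 0.0357 Fd -0.1 Fl 0.3 Fz -4.6 T(D,L,z) [0.03 0.01 0.05]
```

```bash

python3 -m pendant '[{"travel":[0,0,-0.005],"yaw":0,"hand":15},{"travel":[0,0,-0.01],"yaw":0,"hand":15},{"travel":[0,0,-0.015],"yaw":0,"hand":15},{"travel":[0,0,-0.02],"yaw":0,"hand":15},{"travel":[0,0,-0.02],"yaw":0,"hand":15}]'>/dev/null; python3 -c "from h import *;st()"
```

```text
t 21.4 d 0.4633 l 0.3173 z 0.0357 Fd -0.0 Fl 0.3 Fz -3.6 T(D,L,z) [ 0.03 -0.04 -0.01]
```

```bash

python3 -m pendant '[{"travel":[0,0,-0.005],"yaw":0,"hand":15},{"travel":[0,0,-0.01],"yaw":0,"hand":15},{"travel":[0,0,-0.015],"yaw":0,"hand":15},{"travel":[0,0,-0.02],"yaw":0,"hand":15},{"travel":[0,0,-0.02],"yaw":0,"hand":15}]'>/dev/null; python3 -c "from h import *;st()"
```

```text
t 21.9 d 0.4639 l 0.3174 z 0.0357 Fd -0.3 Fl -0.1 Fz -2.5 T(D,L,z) [ 0.   -0.01 -0.04]
```

```bash

python3 -m pendant '[{"travel":[0,0,-0.005],"yaw":0,"hand":15},{"travel":[0,0,-0.01],"yaw":0,"hand":15},{"travel":[0,0,-0.015],"yaw":0,"hand":15},{"travel":[0,0,-0.02],"yaw":0,"hand":15},{"travel":[0,0,-0.02],"yaw":0,"hand":15}]'>/dev/null; python3 -c "from h import *;st()"
```

```text
t 22.4 d 0.4645 l 0.3174 z 0.0356 Fd 0.4 Fl -0.7 Fz -2.9 T(D,L,z) [-0.   -0.   -0.03]
```

```bash

python3 -m pendant '[{"travel":[0,0,-0.005],"yaw":0,"hand":15},{"travel":[0,0,-0.01],"yaw":0,"hand":15},{"travel":[0,0,-0.015],"yaw":0,"hand":15},{"travel":[0,0,-0.02],"yaw":0,"hand":15},{"travel":[0,0,-0.02],"yaw":0,"hand":15}]'>/dev/null; python3 -c "from h import *;st()"
```

```text
t 22.9 d 0.4652 l 0.3173 z 0.0357 Fd -0.3 Fl 0.1 Fz -2.8 T(D,L,z) [-0.    0.05  0.  ]
```

```bash

python3 -m pendant '[{"travel":[0,0,-0.005],"yaw":0,"hand":15},{"travel":[0,0,-0.01],"yaw":0,"hand":15},{"travel":[0,0,-0.015],"yaw":0,"hand":15},{"travel":[0,0,-0.02],"yaw":0,"hand":15},{"travel":[0,0,-0.02],"yaw":0,"hand":15}]'>/dev/null; python3 -c "from h import *;st()"
```

```text
t 23.4 d 0.4658 l 0.3173 z 0.0357 Fd 0.7 Fl -1.7 Fz -3.5 T(D,L,z) [ 0.02 -0.03  0.05]
```

```bash

python3 -m pendant '[{"travel":[0,0,-0.005],"yaw":0,"hand":15},{"travel":[0,0,-0.01],"yaw":0,"hand":15},{"travel":[0,0,-0.015],"yaw":0,"hand":15},{"travel":[0,0,-0.02],"yaw":0,"hand":15},{"travel":[0,0,-0.02],"yaw":0,"hand":15}]'>/dev/null; python3 -c "from h import *;st()"
```

```text
t 23.9 d 0.4664 l 0.3174 z 0.0357 Fd 0.1 Fl -0.0 Fz -2.9 T(D,L,z) [ 0.02 -0.02  0.02]
```

```bash

python3 -m pendant '[{"travel":[0,0,-0.005],"yaw":0,"hand":15},{"travel":[0,0,-0.01],"yaw":0,"hand":15},{"travel":[0,0,-0.015],"yaw":0,"hand":15},{"travel":[0,0,-0.02],"yaw":0,"hand":15},{"travel":[0,0,-0.025],"yaw":0,"hand":15}]'>/dev/null; python3 -c "from h import *;st()"
```

```text
t 24.4 d 0.4671 l 0.3173 z 0.0357 Fd 0.4 Fl 0.4 Fz -2.7 T(D,L,z) [ 0.   -0.03  0.02]
```

```bash

python3 -m pendant '[{"travel":[0,0,-0.005],"yaw":0,"hand":15},{"travel":[0,0,-0.01],"yaw":0,"hand":15},{"travel":[0,0,-0.015],"yaw":0,"hand":15},{"travel":[0,0,-0.02],"yaw":0,"hand":15},{"travel":[0,0,-0.025],"yaw":0,"hand":15}]'>/dev/null; python3 -c "from h import *;st()"
```

```text
t 24.9 d 0.4678 l 0.3174 z 0.0357 Fd -0.0 Fl 0.2 Fz -2.9 T(D,L,z) [ 0.01 -0.03 -0.08]
```

```bash

python3 -m pendant '[{"travel":[0,0,-0.01],"yaw":0,"hand":15},{"travel":[0,0,-0.02],"yaw":0,"hand":15},{"travel":[0,0,-0.03],"yaw":0,"hand":15},{"travel":[0,0,-0.04],"yaw":0,"hand":15},{"travel":[0,0,-0.04],"yaw":0,"hand":15}]'>/dev/null; python3 -c "from h import *;st()"
```

```text
t 25.4 d 0.4691 l 0.3174 z 0.0357 Fd 0.3 Fl 1.3 Fz -2.4 T(D,L,z) [ 0.01 -0.    0.02]
```

```bash

python3 -m pendant '[{"travel":[0,0,-0.005],"yaw":0,"hand":15},{"travel":[0,0,-0.01],"yaw":0,"hand":15},{"travel":[0,0,-0.015],"yaw":0,"hand":15},{"travel":[0,0,-0.02],"yaw":0,"hand":15},{"travel":[0,0,-0.025],"yaw":0,"hand":15}]'>/dev/null; python3 -c "from h import *;st()"
```

```text
t 25.9 d 0.4698 l 0.3174 z 0.0357 Fd -0.3 Fl -0.2 Fz -2.8 T(D,L,z) [-0.02 -0.03 -0.02]
```

```bash

python3 -m pendant '[{"travel":[0,0,-0.005],"yaw":0,"hand":15},{"travel":[0,0,-0.01],"yaw":0,"hand":15},{"travel":[0,0,-0.015],"yaw":0,"hand":15},{"travel":[0,0,-0.02],"yaw":0,"hand":15},{"travel":[0,0,-0.02],"yaw":0,"hand":15}]'>/dev/null; python3 -c "from h import *;st()"
```

```text
t 26.4 d 0.4704 l 0.3174 z 0.0357 Fd -0.2 Fl 0.9 Fz -2.8 T(D,L,z) [ 0.02  0.   -0.04]
```

```bash

python3 -m pendant '[{"travel":[0,0,-0.005],"yaw":0,"hand":15},{"travel":[0,0,-0.01],"yaw":0,"hand":15},{"travel":[0,0,-0.015],"yaw":0,"hand":15},{"travel":[0,0,-0.02],"yaw":0,"hand":15},{"travel":[0,0,-0.02],"yaw":0,"hand":15}]'>/dev/null; python3 -c "from h import *;st()"
```

```text
t 26.9 d 0.4710 l 0.3173 z 0.0357 Fd 0.4 Fl -0.0 Fz -3.0 T(D,L,z) [ 0.07 -0.03 -0.05]
```

```bash

python3 -m pendant '[{"travel":[0,0,-0.005],"yaw":0,"hand":15},{"travel":[0,0,-0.01],"yaw":0,"hand":15},{"travel":[0,0,-0.015],"yaw":0,"hand":15},{"travel":[0,0,-0.02],"yaw":0,"hand":15},{"travel":[0,0,-0.02],"yaw":0,"hand":15}]'>/dev/null; python3 -c "from h import *;st()"
```

```text
t 27.4 d 0.4716 l 0.3173 z 0.0357 Fd -0.3 Fl 0.2 Fz -2.4 T(D,L,z) [0.05 0.   0.02]
```

```bash

python3 -m pendant '[{"travel":[0,0,-0.005],"yaw":0,"hand":15},{"travel":[0,0,-0.01],"yaw":0,"hand":15},{"travel":[0,0,-0.015],"yaw":0,"hand":15},{"travel":[0,0,-0.02],"yaw":0,"hand":15},{"travel":[0,0,-0.02],"yaw":0,"hand":15}]'>/dev/null; python3 -c "from h import *;st()"
```

```text
t 27.9 d 0.4722 l 0.3173 z 0.0357 Fd 0.4 Fl -0.9 Fz -3.1 T(D,L,z) [-0.03 -0.02  0.02]
```

```bash

python3 -m pendant '[{"travel":[0,0,-0.005],"yaw":0,"hand":15},{"travel":[0,0,-0.01],"yaw":0,"hand":15},{"travel":[0,0,-0.015],"yaw":0,"hand":15},{"travel":[0,0,-0.02],"yaw":0,"hand":15},{"travel":[0,0,-0.02],"yaw":0,"hand":15}]'>/dev/null; python3 -c "from h import *
st();p,d=vision.snapshot('top');q,e=vision.snapshot('scene');np.savez('c.npz',p=p,d=d,q=q,e=e)
cv2.imwrite('pics/d.png',np.hstack([cv2.resize(p[190:260,240:310,::-1],(400,400),interpolation=2),cv2.resize(q[240:310,320:390,::-1],(400,400),interpolation=2)]))"
```

```text
t 28.4 d 0.4723 l 0.3173 z 0.0356 Fd -1.7 Fl -1.4 Fz -2.0 T(D,L,z) [-0.02  0.32  0.07]
```

View pics/d.png

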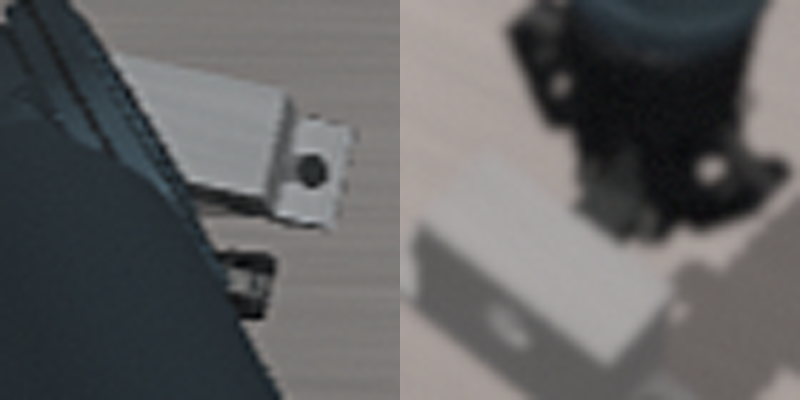

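```bash

python3 -m pendant '[{"travel":[0,0,-0.007],"yaw":0,"hand":15},{"travel":[0,0,-0.014],"yaw":0,"hand":15},{"travel":[0,0,-0.021],"yaw":0,"hand":15},{"travel":[0,0,-0.028],"yaw":0,"hand":15},{"travel":[0,0,-0.028],"yaw":0,"hand":15}]'>/dev/null; python3 -c "from h import *;st()"
```

```text
t 29.0 d 0.4723 l 0.3173 z 0.0355 Fd -5.8 Fl -0.4 Fz 1.0 T(D,L,z) [-0.07  1.12  0.  ]
```

```bash

python3 -m pendant '[{"travel":[0,0,-0.01],"yaw":0,"hand":15},{"travel":[0,0,-0.02],"yaw":0,"hand":15},{"travel":[0,0,-0.02],"yaw":0,"hand":15},{"travel":[0,0,-0.02],"yaw":0,"hand":15},{"travel":[0,0,-0.02],"yaw":0,"hand":15}]'>/dev/null; python3 -c "from h import *;st()"
```

```text
t 29.5 d 0.4723 l 0.3173 z 0.0355 Fd -8.4 Fl -0.3 Fz 2.3 T(D,L,z) [-0.1   1.35 -0.04]
```

```bash

python3 -m pendant '[{"travel":[0,0,-0.003],"yaw":0,"hand":15},{"travel":[0,0,-0.003],"yaw":0,"hand":15},{"travel":[0,0,-0.003],"yaw":0,"hand":15},{"travel":[0,0,-0.003],"yaw":0,"hand":15},{"travel":[0,0,-0.003],"yaw":0,"hand":15}]'>/dev/null; python3 -c "from h import *;st()"
python3 -m pendant '[{"travel":[0,0,0],"yaw":0,"hand":15},{"travel":[0,0,0],"yaw":0,"hand":15},{"travel":[0,0,0],"yaw":0,"hand":15},{"travel":[0,0,0],"yaw":0,"hand":15},{"travel":[0,0,0],"yaw":0,"hand":15}]'>/dev/null; python3 -c "from h import *;st()"
python3 -m pendant '[{"travel":[0,0,0],"yaw":0,"hand":15},{"travel":[0,0,0],"yaw":0,"hand":15},{"travel":[0,0,0],"yaw":0,"hand":15},{"travel":[0,0,0],"yaw":0,"hand":15},{"travel":[0,0,0],"yaw":0,"hand":15}]'>/dev/null; python3 -c "from h import *;st()"
python3 -m pendant '[{"travel":[0,0,0],"yaw":0,"hand":15},{"travel":[0,0,0],"yaw":0,"hand":15},{"travel":[0,0,0],"yaw":0,"hand":15},{"travel":[0,0,0],"yaw":0,"hand":15},{"travel":[0,0,0],"yaw":0,"hand":15}]'>/dev/null; python3 -c "from h import *;st()"
```

```text
t 30.0 d 0.4723 l 0.3173 z 0.0355 Fd -7.8 Fl -1.2 Fz 2.7 T(D,L,z) [-0.12  1.39 -0.04]
t 30.5 d 0.4723 l 0.3173 z 0.0355 Fd -7.6 Fl -1.4 Fz 2.3 T(D,L,z) [-0.1   1.43 -0.02]
t 31.0 d 0.4724 l 0.3173 z 0.0355 Fd -8.3 Fl -0.7 Fz 2.7 T(D,L,z) [-0.08  1.4  -0.07]
t 31.5 d 0.4723 l 0.3173 z 0.0355 Fd -8.0 Fl -0.5 Fz 1.1 T(D,L,z) [-0.11  1.41 -0.04]
```

```bash

python3 -m pendant '[{"travel":[0,0,-0.007],"yaw":0,"hand":15},{"travel":[0,0,-0.007],"yaw":0,"hand":15},{"travel":[0,0,-0.007],"yaw":0,"hand":15},{"travel":[0,0,-0.007],"yaw":0,"hand":15},{"travel":[0,0,-0.007],"yaw":0,"hand":15}]'>/dev/null; python3 -c "from h import *;st()"
python3 -m pendant '[{"travel":[0,0,0],"yaw":0,"hand":15},{"travel":[0,0,0],"yaw":0,"hand":15},{"travel":[0,0,0],"yaw":0,"hand":15},{"travel":[0,0,0],"yaw":0,"hand":15},{"travel":[0,0,0],"yaw":0,"hand":15}]'>/dev/null; python3 -c "from h import *;st()"
python3 -m pendant '[{"travel":[0,0,0],"yaw":0,"hand":15},{"travel":[0,0,0],"yaw":0,"hand":15},{"travel":[0,0,0],"yaw":0,"hand":15},{"travel":[0,0,0],"yaw":0,"hand":15},{"travel":[0,0,0],"yaw":0,"hand":15}]'>/dev/null; python3 -c "from h import *;st()"
```

```text
t 32.0 d 0.4724 l 0.3173 z 0.0355 Fd -8.2 Fl -0.8 Fz 3.8 T(D,L,z) [-0.18  1.54  0.04]
t 32.5 d 0.4723 l 0.3173 z 0.0355 Fd -7.4 Fl -0.5 Fz 3.4 T(D,L,z) [-0.17  1.46 -0.06]
t 33.0 d 0.4723 l 0.3173 z 0.0355 Fd -9.3 Fl -0.4 Fz 3.3 T(D,L,z) [-0.12  1.51 -0.04]
```

```bash

python3 -m pendant '[{"travel":[0,0,-0.006],"yaw":0,"hand":15},{"travel":[0,0,-0.006],"yaw":0,"hand":15},{"travel":[0,0,-0.006],"yaw":0,"hand":15},{"travel":[0,0,-0.006],"yaw":0,"hand":15},{"travel":[0,0,-0.006],"yaw":0,"hand":15}]'>/dev/null; python3 -c "from h import *;st()"
python3 -m pendant '[{"travel":[0,0,0],"yaw":0,"hand":15},{"travel":[0,0,0],"yaw":0,"hand":15},{"travel":[0,0,0],"yaw":0,"hand":15},{"travel":[0,0,0],"yaw":0,"hand":15},{"travel":[0,0,0],"yaw":0,"hand":15}]'>/dev/null; python3 -c "from h import *;st()"
python3 -m pendant '[{"travel":[0,0,0],"yaw":0,"hand":15},{"travel":[0,0,0],"yaw":0,"hand":15},{"travel":[0,0,0],"yaw":0,"hand":15},{"travel":[0,0,0],"yaw":0,"hand":15},{"travel":[0,0,0],"yaw":0,"hand":15}]'>/dev/null; python3 -c "from h import *;st()"
```

```text
t 33.5 d 0.4723 l 0.3173 z 0.0355 Fd -10.1 Fl -1.5 Fz 4.2 T(D,L,z) [-0.19  1.58 -0.04]
t 34.0 d 0.4723 l 0.3173 z 0.0355 Fd -8.8 Fl -1.0 Fz 3.6 T(D,L,z) [-0.19  1.57 -0.06]
t 34.5 d 0.4723 l 0.3173 z 0.0355 Fd -9.3 Fl -1.3 Fz 3.5 T(D,L,z) [-0.19  1.53 -0.04]
```

```bash

python3 -m pendant '[{"travel":[0,0,0.07],"yaw":0,"hand":15},{"travel":[0,0,0.2],"yaw":0,"hand":15},{"travel":[0,0,0.4],"yaw":0,"hand":15},{"travel":[0,0,0.6],"yaw":0,"hand":15},{"travel":[0,0,0.8],"yaw":0,"hand":15}]'>/dev/null; python3 -c "from h import *;st()"
python3 -m pendant '[{"travel":[0,0,0.2],"yaw":0,"hand":15},{"travel":[0,0,0.4],"yaw":0,"hand":15},{"travel":[0,0,0.6],"yaw":0,"hand":15},{"travel":[0,0,0.72],"yaw":0,"hand":15},{"travel":[0,0,0.72],"yaw":0,"hand":15}]'>/dev/null; python3 -c "from h import *;st();go(None,-101.6)"
```

```text
t 35.0 d 0.4503 l 0.3174 z 0.0357 Fd 0.1 Fl 0.8 Fz -4.1 T(D,L,z) [ 0.05 -0.02  0.05]
t 35.5 d 0.4284 l 0.3175 z 0.0357 Fd 0.6 Fl 0.3 Fz -2.4 T(D,L,z) [-0.   -0.04 -0.04]
t 35.5 p [0.4835 0.2248 0.0357] ya -101.6 F [ 0.6  0.2 -2.4] w 0.0225 q [-0.44  0.64 -0.11  1.95  0.12  0.55 -2.4 ] down [-5.e-04 -1.e-04 -1.e+00]
yaw -0.0
```

```bash

python3 -m pendant '[{"travel":[-0.5,0,0],"yaw":0,"hand":15},{"travel":[-1.3,0,0],"yaw":0,"hand":15},{"travel":[-2.1,0,0],"yaw":0,"hand":15},{"travel":[-2.8,0,0],"yaw":0,"hand":15},{"travel":[-3.3,0,0],"yaw":0,"hand":15}]'>/dev/null
python3 -m pendant '[{"travel":[0,0,0],"yaw":-0.14,"hand":15},{"travel":[0,0,0],"yaw":-0.28,"hand":15},{"travel":[0,0,0],"yaw":-0.42,"hand":15},{"travel":[0,0,0],"yaw":-0.56,"hand":15},{"travel":[0,0,0],"yaw":-0.7,"hand":15}]'>/dev/null
python3 -m pendant '[{"travel":[0,0,0],"yaw":-0.14,"hand":15},{"travel":[0,0,0],"yaw":-0.28,"hand":15},{"travel":[0,0,0],"yaw":-0.42,"hand":15},{"travel":[0,0,0],"yaw":-0.56,"hand":15},{"travel":[0,0,0],"yaw":-0.7,"hand":15}]'>/dev/null
python3 -m pendant '[{"travel":[0,0,0],"yaw":-0.14,"hand":15},{"travel":[0,0,0],"yaw":-0.28,"hand":15},{"travel":[0,0,0],"yaw":-0.42,"hand":15},{"travel":[0,0,0],"yaw":-0.56,"hand":15},{"travel":[0,0,0],"yaw":-0.7,"hand":15}]'>/dev/null
python3 -m pendant '[{"travel":[0,0,0],"yaw":-0.14,"hand":15},{"travel":[0,0,0],"yaw":-0.28,"hand":15},{"travel":[0,0,0],"yaw":-0.42,"hand":15},{"travel":[0,0,0],"yaw":-0.56,"hand":15},{"travel":[0,0,0],"yaw":-0.7,"hand":15}]'>/dev/null
python3 -m pendant '[{"travel":[0,0,0],"yaw":-0.14,"hand":15},{"travel":[0,0,0],"yaw":-0.28,"hand":15},{"travel":[0,0,0],"yaw":-0.342,"hand":15},{"travel":[0,0,0],"yaw":-0.342,"hand":15},{"travel":[0,0,0],"yaw":-0.342,"hand":15}]'>/dev/null
python3 -c "
from h import *
st();th=np.radians(-11.6);D=np.array([np.cos(th),np.sin(th)]);L=np.array([-D[1],D[0]])
go([*(.4284*D+.3174*L),.0357],78.4)"
```

```text
t 38.5 d 0.4297 l 0.3170 z 0.1352 Fd -0.3 Fl -0.4 Fz -2.4 T(D,L,z) [ 0.    0.03 -0.02]
t 38.5 p [0.4847 0.2241 0.1352] ya 78.22 F [-0.4 -0.3 -2.4] w 0.0227 q [ 0.13  0.64 -0.87  1.89  0.62  0.91  0.33] down [ 9.e-04 -7.e-04 -1.e+00]
travel [ 3.317  0.016 -0.048]
yaw -0.0032
```

```bash

python3 -m pendant '[{"travel":[0.7,0.016,-0.05],"yaw":-0.003,"hand":15},{"travel":[1.5,0.016,-0.05],"yaw":-0.003,"hand":15},{"travel":[2.3,0.016,-0.05],"yaw":-0.003,"hand":15},{"travel":[3.0,0.016,-0.05],"yaw":-0.003,"hand":15},{"travel":[3.317,0.016,-0.05],"yaw":-0.003,"hand":15}]'>/dev/null
python3 -m pendant '[{"travel":[0,0,0.04],"yaw":0,"hand":15},{"travel":[0,0,0.08],"yaw":0,"hand":15},{"travel":[0,0,0.12],"yaw":0,"hand":15},{"travel":[0,0,0.15],"yaw":0,"hand":15},{"travel":[0,0,0.15],"yaw":0,"hand":15}]'>/dev/null
python3 -c "
from h import *
st();go(None,78.4)"
```

```text
t 39.5 d 0.4327 l 0.3180 z 0.0357 Fd -0.3 Fl 0.2 Fz -3.0 T(D,L,z) [-0.02 -0.    0.03]
t 39.5 p [0.4878 0.2245 0.0357] ya 78.52 F [-0.3  0.2 -3. ] w 0.0228 q [ 0.04  0.78 -0.74  1.92  0.77  0.75  0.22] down [ 1.1e-03  3.0e-04 -1.0e+00]
yaw 0.0021
```

```bash

python3 -m pendant '[{"travel":[0,-0.02,0.02],"yaw":0.002,"hand":15},{"travel":[0,-0.02,0.04],"yaw":0.002,"hand":15},{"travel":[0,-0.02,0.06],"yaw":0.002,"hand":15},{"travel":[0,-0.02,0.08],"yaw":0.002,"hand":15},{"travel":[0,-0.02,0.08],"yaw":0.002,"hand":15}]'>/dev/null;python3 -c "from h import *;st()"
```

```text
t 40.0 d 0.4346 l 0.3173 z 0.0351 Fd 1.1 Fl -0.5 Fz -2.6 T(D,L,z) [-0.04  0.02  0.03]
```

```bash

python3 -m pendant '[{"travel":[0,0,0.007],"yaw":0,"hand":15},{"travel":[0,0,0.014],"yaw":0,"hand":15},{"travel":[0,0,0.021],"yaw":0,"hand":15},{"travel":[0,0,0.028],"yaw":0,"hand":15},{"travel":[0,0,0.033],"yaw":0,"hand":15}]'>/dev/null;python3 -c "from h import *;st()"
```

```text
t 40.5 d 0.4355 l 0.3173 z 0.0352 Fd -0.5 Fl -0.5 Fz -2.9 T(D,L,z) [ 0.04  0.   -0.  ]
```

```bash

python3 -m pendant '[{"travel":[0,0,0.007],"yaw":0,"hand":15},{"travel":[0,0,0.014],"yaw":0,"hand":15},{"travel":[0,0,0.021],"yaw":0,"hand":15},{"travel":[0,0,0.028],"yaw":0,"hand":15},{"travel":[0,0,0.033],"yaw":0,"hand":15}]'>/dev/null;python3 -c "from h import *;st()"
```

```text
t 41.0 d 0.4365 l 0.3173 z 0.0352 Fd -0.4 Fl 0.6 Fz -3.5 T(D,L,z) [ 0.01  0.02 -0.01]
```

```bash

python3 -m pendant '[{"travel":[-0.016,0,0.007],"yaw":0,"hand":15},{"travel":[-0.016,0,0.014],"yaw":0,"hand":15},{"travel":[-0.016,0,0.021],"yaw":0,"hand":15},{"travel":[-0.016,0,0.028],"yaw":0,"hand":15},{"travel":[-0.016,0,0.03],"yaw":0,"hand":15}]'>/dev/null;python3 -c "from h import *;st()"
```

```text
t 41.5 d 0.4374 l 0.3173 z 0.0356 Fd -0.0 Fl -0.6 Fz -2.7 T(D,L,z) [ 0.03  0.01 -0.04]
```

```bash

python3 -m pendant '[{"travel":[0,0,0.007],"yaw":0,"hand":15},{"travel":[0,0,0.014],"yaw":0,"hand":15},{"travel":[0,0,0.021],"yaw":0,"hand":15},{"travel":[0,0,0.025],"yaw":0,"hand":15},{"travel":[0,0,0.025],"yaw":0,"hand":15}]'>/dev/null;python3 -c "from h import *;st()"
```

```text
t 42.0 d 0.4381 l 0.3173 z 0.0356 Fd -0.1 Fl -0.1 Fz -3.8 T(D,L,z) [-0.01 -0.02  0.01]
```

```bash

python3 -m pendant '[{"travel":[0,0,0.007],"yaw":0,"hand":15},{"travel":[0,0,0.014],"yaw":0,"hand":15},{"travel":[0,0,0.021],"yaw":0,"hand":15},{"travel":[0,0,0.025],"yaw":0,"hand":15},{"travel":[0,0,0.025],"yaw":0,"hand":15}]'>/dev/null;python3 -c "from h import *;st()"
```

```text
t 42.5 d 0.4389 l 0.3173 z 0.0356 Fd -0.1 Fl 0.7 Fz -3.4 T(D,L,z) [ 0.02 -0.   -0.02]
```

```bash

python3 -m pendant '[{"travel":[0,0,0.007],"yaw":0,"hand":15},{"travel":[0,0,0.014],"yaw":0,"hand":15},{"travel":[0,0,0.021],"yaw":0,"hand":15},{"travel":[0,0,0.028],"yaw":0,"hand":15},{"travel":[0,0,0.03],"yaw":0,"hand":15}]'>/dev/null;python3 -c "from h import *;st()"
```

```text
t 43.0 d 0.4398 l 0.3173 z 0.0357 Fd -0.3 Fl 0.5 Fz -3.9 T(D,L,z) [ 0.05  0.1  -0.01]
```

```bash

python3 -m pendant '[{"travel":[0,0,0.007],"yaw":0,"hand":15},{"travel":[0,0,0.014],"yaw":0,"hand":15},{"travel":[0,0,0.021],"yaw":0,"hand":15},{"travel":[0,0,0.028],"yaw":0,"hand":15},{"travel":[0,0,0.03],"yaw":0,"hand":15}]'>/dev/null;python3 -c "from h import *;st()"
```

```text
t 43.5 d 0.4406 l 0.3173 z 0.0356 Fd -0.9 Fl 0.6 Fz -3.3 T(D,L,z) [-0.02  0.06 -0.  ]
```

```bash

python3 -m pendant '[{"travel":[0,0,0.007],"yaw":0,"hand":15},{"travel":[0,0,0.014],"yaw":0,"hand":15},{"travel":[0,0,0.021],"yaw":0,"hand":15},{"travel":[0,0,0.028],"yaw":0,"hand":15},{"travel":[0,0,0.03],"yaw":0,"hand":15}]'>/dev/null;python3 -c "from h import *;st()"
```

```text
t 44.0 d 0.4406 l 0.3173 z 0.0355 Fd -4.6 Fl -0.4 Fz -1.1 T(D,L,z) [-0.11  1.02 -0.07]
```

```bash

python3 -m pendant '[{"travel":[0,0,0.007],"yaw":0,"hand":15},{"travel":[0,0,0.014],"yaw":0,"hand":15},{"travel":[0,0,0.021],"yaw":0,"hand":15},{"travel":[0,0,0.028],"yaw":0,"hand":15},{"travel":[0,0,0.03],"yaw":0,"hand":15}]'>/dev/null;python3 -c "from h import *;st()"
```

```text
t 44.5 d 0.4406 l 0.3173 z 0.0354 Fd -7.8 Fl -0.5 Fz -0.6 T(D,L,z) [-0.12  1.44 -0.12]
```

```bash

python3 -m pendant '[{"travel":[0,0,0.008],"yaw":0,"hand":15},{"travel":[0,0,0.008],"yaw":0,"hand":15},{"travel":[0,0,0.008],"yaw":0,"hand":15},{"travel":[0,0,0.008],"yaw":0,"hand":15},{"travel":[0,0,0.008],"yaw":0,"hand":15}]'>/dev/null; python3 -c "from h import *;st()"
python3 -m pendant '[{"travel":[0,0,0],"yaw":0,"hand":15},{"travel":[0,0,0],"yaw":0,"hand":15},{"travel":[0,0,0],"yaw":0,"hand":15},{"travel":[0,0,0],"yaw":0,"hand":15},{"travel":[0,0,0],"yaw":0,"hand":15}]'>/dev/null; python3 -c "from h import *
st();p,d=vision.snapshot('top');st();q,e=vision.snapshot('scene');st()
cv2.imwrite('pics/e.png',np.hstack([cv2.resize(p[190:260,240:310,::-1],(400,400),interpolation=2),cv2.resize(q[240:310,320:390,::-1],(400,400),interpolation=2)]))"
```

```text
t 45.0 d 0.4406 l 0.3173 z 0.0354 Fd -8.2 Fl -0.8 Fz 0.7 T(D,L,z) [-0.14  1.44 -0.09]
t 45.5 d 0.4406 l 0.3173 z 0.0354 Fd -8.2 Fl -1.4 Fz 0.2 T(D,L,z) [-0.11  1.45 -0.08]
t 45.55 d 0.4406 l 0.3173 z 0.0354 Fd -8.9 Fl -0.4 Fz 1.0 T(D,L,z) [-0.16  1.39 -0.06]
t 45.6 d 0.4406 l 0.3173 z 0.0354 Fd -8.2 Fl -0.5 Fz 0.2 T(D,L,z) [-0.17  1.38 -0.06]
```

View pics/e.png

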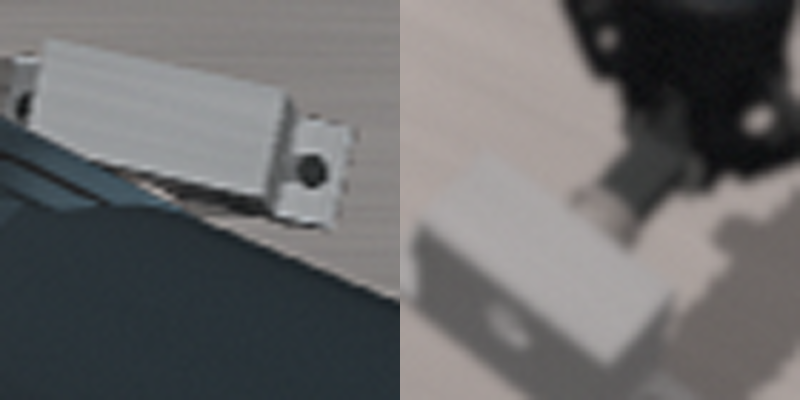

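```bash

python3 -m pendant '[{"travel":[0,0,0.006],"yaw":0,"hand":15},{"travel":[0,0,0.006],"yaw":0,"hand":15},{"travel":[0,0,0.006],"yaw":0,"hand":15},{"travel":[0,0,0.006],"yaw":0,"hand":15},{"travel":[0,0,0.006],"yaw":0,"hand":15}]'>/dev/null; python3 -c "from h import *;st()"
python3 -m pendant '[{"travel":[0,0,0],"yaw":0,"hand":15},{"travel":[0,0,0],"yaw":0,"hand":15},{"travel":[0,0,0],"yaw":0,"hand":15},{"travel":[0,0,0],"yaw":0,"hand":15},{"travel":[0,0,0],"yaw":0,"hand":15}]'>/dev/null; python3 -c "from h import *;st()"
python3 -m pendant '[{"travel":[0,0,0],"yaw":0,"hand":15},{"travel":[0,0,0],"yaw":0,"hand":15},{"travel":[0,0,0],"yaw":0,"hand":15},{"travel":[0,0,0],"yaw":0,"hand":15},{"travel":[0,0,0],"yaw":0,"hand":15}]'>/dev/null; python3 -c "from h import *;st()"
```

```text
t 46.1 d 0.4406 l 0.3173 z 0.0354 Fd -8.4 Fl -1.0 Fz 0.8 T(D,L,z) [-0.2   1.49 -0.16]
t 46.6 d 0.4406 l 0.3173 z 0.0354 Fd -9.3 Fl -0.6 Fz 0.9 T(D,L,z) [-0.16  1.49 -0.12]
t 47.1 d 0.4406 l 0.3173 z 0.0354 Fd -7.3 Fl 0.2 Fz 1.0 T(D,L,z) [-0.13  1.46 -0.11]
```

```bash

python3 -m pendant '[{"travel":[0,0,0.006],"yaw":0,"hand":15},{"travel":[0,0,0.006],"yaw":0,"hand":15},{"travel":[0,0,0.006],"yaw":0,"hand":15},{"travel":[0,0,0.006],"yaw":0,"hand":15},{"travel":[0,0,0.006],"yaw":0,"hand":15}]'>/dev/null; python3 -c "from h import *;st()"
python3 -m pendant '[{"travel":[0,0,0],"yaw":0,"hand":15},{"travel":[0,0,0],"yaw":0,"hand":15},{"travel":[0,0,0],"yaw":0,"hand":15},{"travel":[0,0,0],"yaw":0,"hand":15},{"travel":[0,0,0],"yaw":0,"hand":15}]'>/dev/null; python3 -c "from h import *;st()"
python3 -m pendant '[{"travel":[0,0,0],"yaw":0,"hand":15},{"travel":[0,0,0],"yaw":0,"hand":15},{"travel":[0,0,0],"yaw":0,"hand":15},{"travel":[0,0,0],"yaw":0,"hand":15},{"travel":[0,0,0],"yaw":0,"hand":15}]'>/dev/null; python3 -c "from h import *;st()"
python3 -m pendant '[{"travel":[0,0,-0.1],"yaw":0,"hand":15},{"travel":[0,0,-0.3],"yaw":0,"hand":15},{"travel":[-0.4,0,-0.5],"yaw":0,"hand":15},{"travel":[-1.2,0,-0.5],"yaw":0,"hand":15},{"travel":[-2.0,0,-0.5],"yaw":0,"hand":15}]'>/dev/null
python3 -m pendant '[{"travel":[-0.8,0,0],"yaw":0,"hand":15},{"travel":[-1.6,0,0],"yaw":0,"hand":15},{"travel":[-2.4,0,0],"yaw":0,"hand":15},{"travel":[-2.9,0,0],"yaw":0,"hand":15},{"travel":[-2.9,0,0],"yaw":0,"hand":15}]'>/dev/null
python3 -c "
from h import *
st();go([.5605,-.2086,.182],18.2)"
```

```text
t 47.6 d 0.4406 l 0.3173 z 0.0354 Fd -8.5 Fl -1.1 Fz 0.7 T(D,L,z) [-0.14  1.55 -0.15]
t 48.1 d 0.4406 l 0.3173 z 0.0354 Fd -9.3 Fl -1.4 Fz 0.7 T(D,L,z) [-0.16  1.58 -0.09]
t 48.6 d 0.4406 l 0.3173 z 0.0353 Fd -8.2 Fl -0.3 Fz 0.7 T(D,L,z) [-0.18  1.6  -0.07]
t 49.6 d 0.4290 l 0.3183 z 0.1849 Fd -0.6 Fl 0.8 Fz -3.3 T(D,L,z) [ 0.04  0.01 -0.  ]
t 49.6 p [0.4842 0.2255 0.1849] ya 78.44 F [-0.4  0.9 -3.3] w 0.0229 q [ 0.18  0.57 -0.93  1.85  0.55  0.99  0.38] down [ 0.0041  0.0013 -1.    ]
travel [  0.089 -13.668   5.391]
yaw 1.0513
```

```bash

python3 -m pendant '[{"travel":[0,-0.8,0.3],"yaw":0,"hand":15},{"travel":[0,-1.7,0.67],"yaw":0,"hand":15},{"travel":[0,-2.6,1.03],"yaw":0,"hand":15},{"travel":[0,-3.5,1.38],"yaw":0,"hand":15},{"travel":[0,-4.5,1.77],"yaw":0,"hand":15}]'>/dev/null
python3 -m pendant '[{"travel":[0,-1,0.39],"yaw":0,"hand":15},{"travel":[0,-2,0.79],"yaw":0,"hand":15},{"travel":[0,-3,1.18],"yaw":0,"hand":15},{"travel":[0,-4,1.58],"yaw":0,"hand":15},{"travel":[0,-5,1.97],"yaw":0,"hand":15}]'>/dev/null
python3 -m pendant '[{"travel":[0,-1,0.39],"yaw":0,"hand":15},{"travel":[0,-2,0.79],"yaw":0,"hand":15},{"travel":[0,-3,1.18],"yaw":0,"hand":15},{"travel":[0,-3.8,1.5],"yaw":0,"hand":15},{"travel":[0,-4.17,1.65],"yaw":0,"hand":15}]'>/dev/null
python3 -m pendant '[{"travel":[0,0,0],"yaw":0.14,"hand":15},{"travel":[0,0,0],"yaw":0.28,"hand":15},{"travel":[0,0,0],"yaw":0.42,"hand":15},{"travel":[0,0,0],"yaw":0.56,"hand":15},{"travel":[0,0,0],"yaw":0.7,"hand":15}]'>/dev/null
python3 -m pendant '[{"travel":[0,0,0],"yaw":0.14,"hand":15},{"travel":[0,0,0],"yaw":0.28,"hand":15},{"travel":[0,0,0],"yaw":0.351,"hand":15},{"travel":[0,0,0],"yaw":0.351,"hand":15},{"travel":[0,0,0],"yaw":0.351,"hand":15}]'>/dev/null
python3 -c "
from h import *
go([.5605,-.2086,.06],18.2)"
```

```text
t 52.1 p [ 0.5591 -0.2085  0.1821] ya 18.41 F [-0.4 -0.2 -2.5] w 0.0227 q [ 0.74  0.59 -0.63  1.7   0.4   0.99  0.28] down [-9.e-04  5.e-04 -1.e+00]
travel [4.071 0.047 0.022]
yaw 0.0036
```

```bash

python3 -m pendant '[{"travel":[0.8,0.03,0.02],"yaw":0.003,"hand":15},{"travel":[1.6,0.03,0.02],"yaw":0.003,"hand":15},{"travel":[2.4,0.03,0.02],"yaw":0.003,"hand":15},{"travel":[3.2,0.03,0.02],"yaw":0.003,"hand":15},{"travel":[4.05,0.03,0.02],"yaw":0.003,"hand":15}]'>/dev/null
python3 -m pendant '[{"travel":[0.15,0,0],"yaw":0,"hand":15},{"travel":[0.3,0,0],"yaw":0,"hand":15},{"travel":[0.4,0,0],"yaw":0,"hand":15},{"travel":[0.5,0,0],"yaw":0,"hand":15},{"travel":[0.5,0,0],"yaw":0,"hand":15}]'>/dev/null
python3 -c "
from h import *
go([.5602,-.2086,.0265],18.2)"
```

```text
t 53.1 p [ 0.5607 -0.2099  0.0466] ya 18.05 F [-0.1  0.2 -2.3] w 0.0229 q [ 0.66  0.77 -0.53  1.76  0.53  0.76  0.17] down [ 7.e-04 -4.e-04 -1.e+00]
travel [ 0.67  -0.004 -0.047]
yaw -0.0026
```

```bash

python3 -m pendant '[{"travel":[0.12,0,-0.04],"yaw":-0.003,"hand":15},{"travel":[0.24,0,-0.04],"yaw":-0.003,"hand":15},{"travel":[0.36,0,-0.04],"yaw":-0.003,"hand":15},{"travel":[0.46,0,-0.04],"yaw":-0.003,"hand":15},{"travel":[0.53,0,-0.04],"yaw":-0.003,"hand":15}]'>/dev/null
python3 -c "
from h import *
go([.5602,-.2086,.0265],18.2)"
python3 -m pendant '[{"travel":[0.03,0,0],"yaw":0,"hand":15},{"travel":[0.06,0,0],"yaw":0,"hand":15},{"travel":[0.08,0,0],"yaw":0,"hand":15},{"travel":[0.1,0,0],"yaw":0,"hand":15},{"travel":[0.1,0,0],"yaw":0,"hand":15}]'>/dev/null
python3 -c "
from h import *
go([.5602,-.2086,.0265],18.2)"
```

```text
t 53.6 p [ 0.5599 -0.2086  0.0298] ya 18.22 F [-0.1 -0.9 -3.6] w 0.0228 q [ 0.65  0.79 -0.52  1.77  0.55  0.73  0.16] down [-4.e-04  1.e-04 -1.e+00]
travel [0.111 0.01  0.004]
yaw 0.0004
t 54.1 p [ 0.56   -0.2086  0.0272] ya 18.22 F [ 0.6  1.2 -3.1] w 0.0227 q [ 0.65  0.79 -0.51  1.77  0.55  0.73  0.16] down [ 0. -0. -1.]
travel [0.025 0.005 0.001]
yaw 0.0004
```

```bash

python3 -m pendant '[{"travel":[0.015,0,0],"yaw":0,"hand":15},{"travel":[0.03,0,0],"yaw":0,"hand":15},{"travel":[0.04,0,0],"yaw":0,"hand":15},{"travel":[0.05,0,0],"yaw":0,"hand":15},{"travel":[0.05,0,0],"yaw":0,"hand":15}]'
python3 -c "
from h import *
go([.5602,-.2086,.0265],18.2)"
```

```text
t: 54.6
tool_pos: [0.5601, -0.2086, 0.0269]
ee_rot: [0.414, 0.573, -0.415, 0.573]
contact_force: [-3.7, 1.2, 7.7]
gripper_width: 0.0228
t 54.6 p [ 0.5601 -0.2086  0.0269] ya 18.22 F [-3.7  1.2  7.7] w 0.0228 q [ 0.65  0.79 -0.51  1.77  0.56  0.73  0.16] down [-1.e-04 -7.e-04 -1.e+00]
travel [ 0.015  0.003 -0.001]
yaw 0.0004
```

```bash

python3 -m pendant '[{"travel":[-0.03,0,0],"yaw":0,"hand":22},{"travel":[-0.03,0,0],"yaw":0,"hand":24},{"travel":[-0.03,0,0],"yaw":0,"hand":28},{"travel":[-0.03,0,0],"yaw":0,"hand":36},{"travel":[-0.03,0,0],"yaw":0,"hand":46}]' 20
python3 -m pendant '[{"travel":[0,0,0],"yaw":0,"hand":60},{"travel":[0,0,0],"yaw":0,"hand":70},{"travel":[0,0,0],"yaw":0,"hand":70},{"travel":[-0.3,0,0],"yaw":0,"hand":70},{"travel":[-0.7,0,0],"yaw":0,"hand":70}]'
python3 -m pendant '[{"travel":[-1,0,0],"yaw":0,"hand":70},{"travel":[-2,0,0],"yaw":0,"hand":70},{"travel":[-3,0,0],"yaw":0,"hand":70},{"travel":[-4,0,0],"yaw":0,"hand":70},{"travel":[-5,0,0],"yaw":0,"hand":70}]'
python3 -m pendant '[{"travel":[0,-1,0],"yaw":0,"hand":70},{"travel":[0,-2,0],"yaw":0,"hand":70},{"travel":[0,-3,0],"yaw":0,"hand":70},{"travel":[0,-4,0],"yaw":0,"hand":70},{"travel":[0,-4,0],"yaw":0,"hand":70}]'
python3 - <<'E'
from h import *
p,d=vision.snapshot('top');q,e=vision.snapshot('scene')
for n,D,r in(('top',d,(400,195,485,260)),('scene',e,(180,195,245,245))):
    for nm,D0 in(('now',D),('start',np.load(n+'0.npz')['d'])):
        P=cloud(n,D0)[r[1]:r[3],r[0]:r[2]].reshape(-1,3);P=P[(P[:,2]>.05)&(P[:,2]<.075)]
        print(n,nm,len(P),P.mean(0).round(4),cv2.minAreaRect(np.float32(P[:,:2]*1000)))
cv2.imwrite('pics/f.png',np.hstack([cv2.resize(p[120:300,330:510,::-1],(400,400),interpolation=2),cv2.resize(q[130:310,180:360,::-1],(400,400),interpolation=2)]))
E
```

```text
t: 55.1
tool_pos: [0.5602, -0.2086, 0.0267]
ee_rot: [0.415, 0.573, -0.414, 0.573]
contact_force: [-0.5, -0.1, -0.6]
gripper_width: 0.0459
t: 55.6
tool_pos: [0.5597, -0.2084, 0.048]
ee_rot: [0.414, 0.573, -0.415, 0.573]
contact_force: [0.3, -0.5, -0.8]
gripper_width: 0.07
t: 56.1
tool_pos: [0.5601, -0.2085, 0.2002]
ee_rot: [0.415, 0.573, -0.414, 0.573]
contact_force: [0.4, -0.9, -0.4]
gripper_width: 0.0698
t: 56.6
tool_pos: [0.4421, -0.2482, 0.1982]
ee_rot: [0.414, 0.573, -0.417, 0.572]
contact_force: [-0.4, -0.2, -0.0]
gripper_width: 0.0699
top now 626 [ 0.5604 -0.2106  0.0578] ((557.618408203125, -208.54757690429688), (36.598045349121094, 143.08340454101562), 18.85260009765625)
top start 630 [ 0.5604 -0.2095  0.0578] ((559.453125, -208.330322265625), (32.3801155090332, 142.75131225585938), 18.389202117919922)
scene now 410 [ 0.5632 -0.208   0.0559] ((562.2127685546875, -206.3600616455078), (31.030807495117188, 139.58145141601562), 17.42991065979004)
scene start 412 [ 0.5634 -0.2082  0.0558] ((561.2999267578125, -206.1991729736328), (29.912445068359375, 138.28195190429688), 18.147254943847656)
```

View pics/f.png

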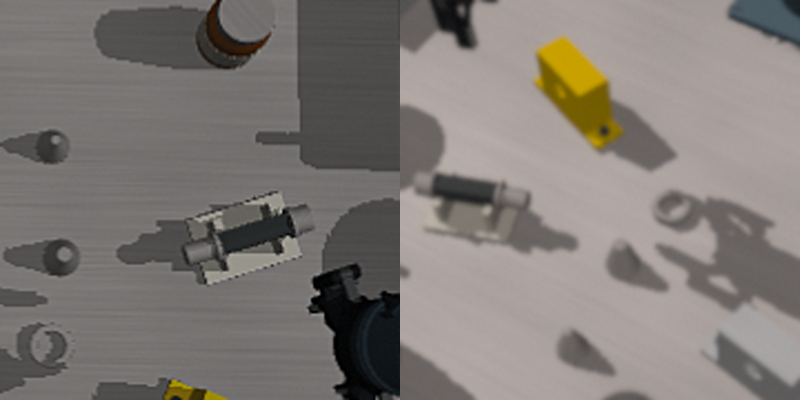

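The gauge lies seated in its stand (about (245,238) in the left crop) with both collars outside the saddles. The gripper is clear and the bystanders are unmoved.

```bash
python3 -c "
from cell import ticket
print(ticket.job_done())"
```

```text
the job is handed in; nothing more can be done
None
```

The bore passed both checks. The go end went fully home, the no-go end did not enter, and the gauge is back in its stand. I handed the job in just after t = 56.6 s of the 72 s allowed.

- **Go end:** It slid in freely until the collar bore on the block face. I held the push from about t = 29.5 s to 34.5 s. Single readings ran from 7.4 to 10.1 N. They averaged about 8 N at first, and 8.8 to 10.1 N in the last second or so after I raised the push slightly. I then drew it out.
- **Upward force during the go push:** The vertical reading shifted by up to about 7 N during this push, so the gauge was also bearing slightly on the bore wall.
- **No-go end:** I turned the gauge round and pressed it against the same bore mouth for about 4 s. Readings were 7.3 to 9.3 N, averaging about 8.5 N, so slightly under the 9 N asked. The position held steady at the block face, which confirms it did not enter.
- **Peak force:** The largest total force I saw between gauge and block was about 12 N, under the 20 N limit. The force was only sampled every half second or so.
- **Grip point:** I gripped the gauge about 7 mm off its centre, towards the go end. This was harmless: the contact positions of the two ends agree with that offset.
- **Last look:** Both cameras show the gauge within about 1 mm of where it started and at the same height. The gripper is open and clear of it, and the nearby bystanders in view look unmoved. The spatula, cup and bowl were not fully in that last picture.

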